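# Pull-test the spring clips and tip the weak one into the reject bin

## Robot

A 6-joint arm with a two-finger parallel gripper is mounted at the origin on the work surface. World frame = base frame: x ahead of the robot, y to its left, z up, the work surface at z = 0. Lengths are in m, angles in rad, forces in N, time in s.
With the tool pointing down it reaches from about 0.3 to 0.825 m from the base axis. Payload 5.4 kg.
Tool frame: the origin (TCP) lies between the finger pads; the fingertips stand 8 mm ahead of it and the grasp point (between the pads) lies 11 mm behind it; z points along the fingers, y is the direction in which the jaws open and shut (so a half turn about z gives the same grasp; the last joint's range is limited). The gripper opens to 92 mm and grips with 3 to 60 N. Pads are 20 mm wide; open, the fingers measure 128 mm over their backs; the gripper's body (75 mm by 189 mm) begins 69 mm behind the grasp point.
Start: joints at [0.956, 0.158, 1.597, -0, 1.386, -0.21], TCP at [0.226, 0.529, 0.183] pointing down, gripper open.
Joint ranges: [-2.91, 2.91], [-0.94, 2.29], [0.18, 2.7], [-1.29, 4.43], [0.17, 2.64], [-3, 3]. Speed limits (rad/s): [2.57, 2.57, 3.14, 3.14, 3.14, 3.14].

## Interface

Orientations are given as a unit quaternion [x, y, z, w].
In Python, from station import bot gives the robot as it stands.
- The arm moves only by the tool step_arm, never from a script. Its argument "deltas" is a list of rows, each an object with "linear": the shift along the tool's x, y, z in cm, a list of three; "rot": the turn, a rotation vector about the tool's x, y, z in degrees, a list of three; "hand": the opening, from 0 (shut) to 1 (fully open). A call has exactly 8 rows; each row shifts and turns the commanded pose from where the row before left it, along the tool's axes as they then stand; what a row does not reach is not made up. A row lasts 1/10 s, in which the tool goes at most 50 mm and 8.59 degrees, less where a joint would pass 70% of its speed; a pose out of reach is approached as far as the arm can. A call is refused whole if a number of a shift passes 5 or a number of a turn 8.59, either way. A call with a gripper value outside its range is refused whole. The fingers move at their own pace and stop on an object; "newtons" is the grip in N (left out, the last holds). Time passes only in rows, so rows that do not move let the fingers close, or fill a call up. It gives the time, the measured TCP pose, the force and the opening at its end, in the units of the state.
- bot.state(): the state, without advancing time (a new reading comes with each control period).
- bot.capture(name): name is "side" or "top"; returns a dict with "img" (400x640x3 uint8, red, green, blue), "z_map" (400x640 float32, m along the optical axis (not along the pixel's ray), 0 where there is no reading), "fov_y" (degrees; the focal length in pixels is half the picture's height over the tangent of half this angle, whatever the lens; pixels are square), "cx", "cy" (the principal point, pixels), "world_to_cam" (4x4, takes a point from world to camera coordinates). Camera axes: x right, y down, z forward; pixel columns grow to the right and rows downward; lengths in m; the calibration is good to about 2 mm. A picture is of the moment at which its call begins.
- bot.job_done(): hands the job in, once; it reports no verdict.
The state is a dict: "clock": time; "joints": joint angles; "qd": joint speeds; "effort": joint torques, N m; "ee_pos": TCP position; "tool_rot": TCP orientation; "force": force on the tool from outside, world axes, zero at the start; "torque": the same for the moment, N m; "grip_width": opening from 0.0 (shut) to 1.0 (fully open).
Only numpy, scipy, OpenCV 4.12 (cv2) and the standard library are available. Lean on these libraries where they do the work, as an engineer would, in place of code of your own. Each camera call takes 0.05 s, during which the arm holds its last target.

## Task

Pull the orange test card right out of each of the three spring clips, leaving the cards on the white front ledge and the clips on their decks, and note which clip grips far more weakly than the other two. Only when all three have been pulled, push that lane's red lever roller over to tip the weak clip into the red reject bin, and let the deck come down level again. Leave the two sound clips lying on their decks, and do not disturb the bottles, the power pack or the beaker.

Things in the scene. Friction and masses are not known exactly. Their poses are not given: they have to be found in the camera images.
- rig: Fixed clip tester, 440 x 440 mm. Origin on the table top below the middle of the decks' common hinge line; x from ledge over the decks to the bin, y along the hinge line, z up. Lanes 1, 2, 3 at y = +136, 0, -136 mm, each with an aluminium tipping deck: top 60 mm high, x -135 to 0 mm, 84 mm between its 9 mm rails, hinged at x = 0, height 57 mm.
- bin (a point): Middle of the smooth inner floor (6 mm high) of the red open reject bin beyond the hinges: rig x from 4 to 169 mm, y from -212 to 228 mm, walls 46 mm high and 5 mm thick. Part of the rig. On the opposite, near side is the white ledge that carries the cards: top 74 mm above the table, rig x from -275 to -142 mm, 400 mm wide.
- tip_1 (a joint): Tilt of the deck of lane 1 (rad): 0 level, at most 1.1. Its near edge rises, so that the clip slides off over the hinge into the bin (it starts between 0.45 and 0.7 rad; surely gone at 0.95). Damped (0.5 N m s/rad); sinks back level by itself in about a second when let go.
- roller_1 (a point): Centre of the red roller (16 mm thick, 34 mm long along y) on the tipping lever of lane 1. The lever is fixed to the deck, 60 mm to the +y side of the lane's middle; the roller is 120 mm from the hinge axis, leaning 50 degrees back to the ledge when level (rig x -92 mm, 134 mm high). Pushed forward about the hinge axis (4 to 8 N) it tips the deck.
- gauge_1 (a joint): Travel (m, 0 to 0.03, towards the ledge) of the yellow spring stop of lane 1: two 10 mm posts 32 mm tall, 33 mm off the lane's middle, at rest at rig x -103 to -93 mm, 320 N/m, damped 25 N s/m (so pull slowly, about 50 mm/s). The clip's shoulders bear on it: as the card is pulled, the clip rides along and moves the stop until the card slips, so the travel shows the grip.
- peak_1 (a joint): Furthest travel (m, 0 to 0.034) of the clip of lane 1: a red drag pointer, a 10 x 22 x 9 mm block on the deck in the lane's middle, at rest just before the clip (rig x -103 to -93 mm) and under the card. The clip pushes it along towards the ledge and it stays there when the clip springs back: over 20 mm for a sound clip, under 10 mm for the weak one.
- tip_2 (a joint): Tilt of the deck of lane 2 (rad): 0 level, at most 1.1. Its near edge rises, so that the clip slides off over the hinge into the bin (it starts between 0.45 and 0.7 rad; surely gone at 0.95). Damped (0.5 N m s/rad); sinks back level by itself in about a second when let go.
- roller_2 (a point): Centre of the red roller (16 mm thick, 34 mm long along y) on the tipping lever of lane 2. The lever is fixed to the deck, 60 mm to the +y side of the lane's middle; the roller is 120 mm from the hinge axis, leaning 50 degrees back to the ledge when level (rig x -92 mm, 134 mm high). Pushed forward about the hinge axis (4 to 8 N) it tips the deck.
- gauge_2 (a joint): Travel (m, 0 to 0.03, towards the ledge) of the yellow spring stop of lane 2: two 10 mm posts 32 mm tall, 33 mm off the lane's middle, at rest at rig x -103 to -93 mm, 320 N/m, damped 25 N s/m (so pull slowly, about 50 mm/s). The clip's shoulders bear on it: as the card is pulled, the clip rides along and moves the stop until the card slips, so the travel shows the grip.
- peak_2 (a joint): Furthest travel (m, 0 to 0.034) of the clip of lane 2: a red drag pointer, a 10 x 22 x 9 mm block on the deck in the lane's middle, at rest just before the clip (rig x -103 to -93 mm) and under the card. The clip pushes it along towards the ledge and it stays there when the clip springs back: over 20 mm for a sound clip, under 10 mm for the weak one.
- tip_3 (a joint): Tilt of the deck of lane 3 (rad): 0 level, at most 1.1. Its near edge rises, so that the clip slides off over the hinge into the bin (it starts between 0.45 and 0.7 rad; surely gone at 0.95). Damped (0.5 N m s/rad); sinks back level by itself in about a second when let go.
- roller_3 (a point): Centre of the red roller (16 mm thick, 34 mm long along y) on the tipping lever of lane 3. The lever is fixed to the deck, 60 mm to the +y side of the lane's middle; the roller is 120 mm from the hinge axis, leaning 50 degrees back to the ledge when level (rig x -92 mm, 134 mm high). Pushed forward about the hinge axis (4 to 8 N) it tips the deck.
- gauge_3 (a joint): Travel (m, 0 to 0.03, towards the ledge) of the yellow spring stop of lane 3: two 10 mm posts 32 mm tall, 33 mm off the lane's middle, at rest at rig x -103 to -93 mm, 320 N/m, damped 25 N s/m (so pull slowly, about 50 mm/s). The clip's shoulders bear on it: as the card is pulled, the clip rides along and moves the stop until the card slips, so the travel shows the grip.
- peak_3 (a joint): Furthest travel (m, 0 to 0.034) of the clip of lane 3: a red drag pointer, a 10 x 22 x 9 mm block on the deck in the lane's middle, at rest just before the clip (rig x -103 to -93 mm) and under the card. The clip pushes it along towards the ledge and it stays there when the clip springs back: over 20 mm for a sound clip, under 10 mm for the weak one.
- clip_a_mid (a point): Middle of blue spring clip a (80 long, 74 wide, 45 mm high, 0.22 kg; point 22 mm above its underside), loose on one of the decks (which lane varies), mouth to the ledge; x points to its rear, z up. All look alike: two are sound (card slips at about 9 to 13 N), one is weak (2 to 4 N), found only by pulling.
- lip_a (a point): Middle of the upturned lip of the orange rigid card in clip a: card 4 mm thick, 46 wide, 95 long; lip at its ledge end 8 mm thick, 46 wide, 30 tall from the card's underside (point 15 mm above it). x points to the clip. The far end sits 24 mm deep in the clip; the lip is 107 mm from the clip's middle. About 55 mm free between lip and spring stop.
- clip_b_mid (a point): Middle of blue spring clip b (80 long, 74 wide, 45 mm high, 0.22 kg; point 22 mm above its underside), loose on one of the decks (which lane varies), mouth to the ledge; x points to its rear, z up. All look alike: two are sound (card slips at about 9 to 13 N), one is weak (2 to 4 N), found only by pulling.
- lip_b (a point): Middle of the upturned lip of the orange rigid card in clip b: card 4 mm thick, 46 wide, 95 long; lip at its ledge end 8 mm thick, 46 wide, 30 tall from the card's underside (point 15 mm above it). x points to the clip. The far end sits 24 mm deep in the clip; the lip is 107 mm from the clip's middle. About 55 mm free between lip and spring stop.
- clip_c_mid (a point): Middle of blue spring clip c (80 long, 74 wide, 45 mm high, 0.22 kg; point 22 mm above its underside), loose on one of the decks (which lane varies), mouth to the ledge; x points to its rear, z up. All look alike: two are sound (card slips at about 9 to 13 N), one is weak (2 to 4 N), found only by pulling.
- lip_c (a point): Middle of the upturned lip of the orange rigid card in clip c: card 4 mm thick, 46 wide, 95 long; lip at its ledge end 8 mm thick, 46 wide, 30 tall from the card's underside (point 15 mm above it). x points to the clip. The far end sits 24 mm deep in the clip; the lip is 107 mm from the clip's middle. About 55 mm free between lip and spring stop.
- bottle_1_mid (a point): Middle of an amber glass sample bottle with black cap, 32 mm diameter, 130 mm tall, standing on the ledge between two lanes (the point is 65 mm above its foot). To be left alone.
- bottle_2_mid (a point): Middle of a white sample bottle with blue cap, 32 mm diameter, 130 mm tall, standing on the ledge between two lanes (the point is 65 mm above its foot). To be left alone.
- pack_mid (a point): Middle of a light blue power pack, 150 x 110 x 85 mm, standing on the table to the left. To be left alone.
- beaker_mid (a point): Middle of a clear beaker, 76 mm diameter, 95 mm tall, standing on the table to the right. To be left alone.
Not all that is in view belongs to the job. Leave any purple look-alike of the part that bears lip_b alone. What is shaped like the part that bears lip_a but yellow is not meant.

How it is judged:
By the outcome, as a careful person would: the job done as asked, in the order asked, and still so for the second after the job is handed in, with the robot touching nothing.
It also fails if it takes over 69 s, if anything falls off the work surface, if the arm or the gripper's body presses on something with over 40 N, if the wrist force passes 120 N, or if a joint passes its speed limit or range.

## Working session

There is one attempt and no reset: what is moved stays moved. The work goes in short steps, Python scripts to look and compute and a tool call to move; the robot and the scene stay as the last step left them, time stands still between calls to the robot, and variables do not carry over. Pictures are saved under pics/ and viewed, and the job is handed in when it is done.

Besides the shell and the picture viewer there is one more tool, called after ">>>" as a command line: name --argument value ..., lists and objects as JSON in quotes. step_arm: Moves the arm, as the interface text tells. Its arguments: {"type":"object","properties":{"deltas":{"type":"array"},"newtons":{"type":"number"}},"required":["deltas"]}

```bash
ls; mkdir -p pics; python3 - <<'E'
from station import bot
import cv2,pickle
for n in("side","top"):
    c=bot.capture(n); pickle.dump(c,open(n+".pkl","wb"))
    cv2.imwrite(f"pics/{n}0.png",c["img"][:,:,::-1]); print(n,c["fov_y"],c["cx"],c["cy"],c["world_to_cam"])
print(bot.state())
E
```

```text
pics
side 45.39956992204713 315.70853691892864 207.87451817366747 [[ 0.99309375 -0.11714774  0.00641953 -0.50433663]
 [-0.056335   -0.52413355 -0.84977079  0.11803252]
 [ 0.10291341  0.84354041 -0.52711327  1.3187212 ]
 [ 0.          0.          0.          1.        ]]
top 55.59651233248174 312.4070707659655 197.5524878641795 [[ 0.00461095 -0.9994934  -0.03149115  0.03538368]
 [-0.98387376  0.0010965  -0.17886089  0.53529846]
 [ 0.17880481  0.03180803 -0.98337027  1.02017488]
 [ 0.          0.          0.          1.        ]]
{'clock': 0.1, 'joints': array([ 9.55902750e-01,  1.58974864e-01,  1.59810594e+00, -3.81249045e-06,
        1.38618960e+00, -2.10086750e-01]), 'qd': array([-0.00071495, -0.00065766, -0.00150519,  0.00070422,  0.00142352,
        0.0011573 ]), 'effort': array([ 9.38221388e-05, -3.86502779e+01, -3.22960353e+01,  7.03212828e-02,
        3.38861975e-02, -4.69658539e-05]), 'ee_pos': array([0.22610947, 0.52800791, 0.18212387]), 'tool_rot': array([ 2.01023845e-01,  9.79585989e-01, -7.69265243e-04, -3.34581519e-04]), 'force': array([ 0.11240409, -1.48410381,  0.89158252]), 'torque': array([ 0.00077188, -0.00754523,  0.03396829]), 'grip_width': 0.9986169766768945}
```

View pics/side0.png

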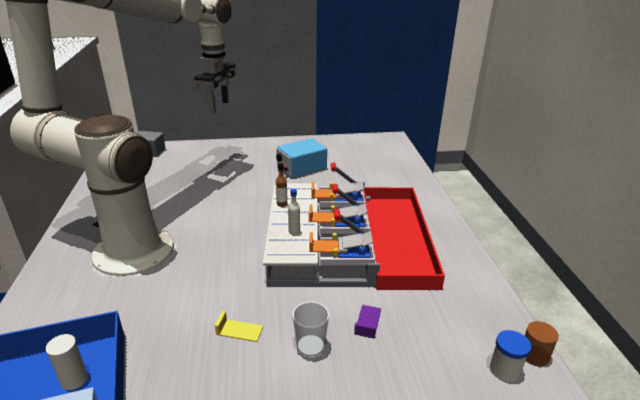

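View pics/top0.png

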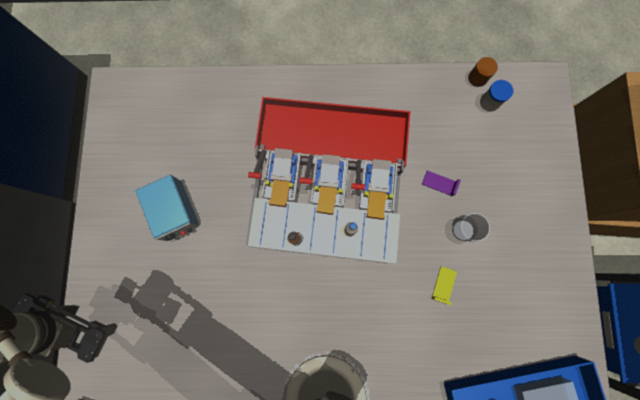

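Side view: rig at (340,230), three orange lips at about (313,192), (311,217) and (312,243), amber bottle at (281,190), white bottle at (294,217). Top view: orange cards at (280,193), (327,200), (376,204), bin at (333,128), power pack at (165,208), beaker at (470,228).
Could be mistaken for the cards: the yellow look-alike, top (444,285), and the purple one, top (440,183). Both lie on the table and are excluded. I choose the three orange ones in the clips and check them in a crop.

```bash
cat > h.py <<'E'
import numpy as np,cv2,pickle
from scipy.spatial.transform import Rotation as R
def f(c): return 200/np.tan(np.radians(c["fov_y"]/2))
def pts(c,m):
    v,u=np.nonzero(m&(c["z_map"]>0)); z=c["z_map"][v,u]
    P=np.c_[(u-c["cx"])/f(c)*z,(v-c["cy"])/f(c)*z,z]
    T=np.linalg.inv(c["world_to_cam"]); return P@T[:3,:3].T+T[:3,3],u,v
def ray(c,u,v,z):
    T=np.linalg.inv(c["world_to_cam"]);d=T[:3,:3]@np.array([(u-c["cx"])/f(c),(v-c["cy"])/f(c),1]);o=T[:3,3]
    return o+d*(z-o[2])/d[2]
def proj(c,p):
    q=c["world_to_cam"]@np.r_[p,1]; return q[0]/q[2]*f(c)+c["cx"],q[1]/q[2]*f(c)+c["cy"]
def hsv(c): return cv2.cvtColor(c["img"],cv2.COLOR_RGB2HSV)
def comps(m,amin=20):
    n,l,s,ce=cv2.connectedComponentsWithStats(m.astype(np.uint8)); 
    return [(l==i,s[i],ce[i]) for i in range(1,n) if s[i,4]>=amin]
E
python3 - <<'E'
from h import *
for n,(a,b,x,y) in dict(side=(255,145,450,300),top=(235,85,425,275)).items():
    c=pickle.load(open(n+".pkl","rb")); im=c["img"][b:y,a:x,::-1]
    cv2.imwrite(f"pics/{n}_crop.png",cv2.resize(im,None,fx=4,fy=4)[:600,:800] if 0 else cv2.resize(im,(780,int(780*im.shape[0]/im.shape[1])))[:600])
    H=hsv(c)
    for nm,lo,hi in(("orange",(8,150,120),(22,255,255)),("red",(0,180,100),(5,255,255)),("blue",(95,80,120),(125,255,255))):
        for m,s,ce in comps(cv2.inRange(H,lo,hi)>0,12):
            P,u,v=pts(c,m)
            if len(P): print(n,nm,s[4],ce.round(1),P.mean(0).round(3),P.min(0).round(3),P.max(0).round(3))
c=pickle.load(open("top.pkl","rb"))
H=hsv(c);m=(cv2.inRange(H,(0,0,150),(180,60,255))>0)
P,u,v=pts(c,m);k=(abs(P[:,2]-.074)<.006);print(k.sum())
Q=P[k];q=(Q[:,1]<.4);print(cv2.minAreaRect(Q[:,:2].astype(np.float32)*1000))
E
```

```text
side orange 22 [280.2 179.4] [0.415 0.071 0.161] [0.406 0.065 0.157] [0.423 0.079 0.166]
side orange 195 [321.9 192.7] [0.54  0.118 0.084] [0.509 0.032 0.072] [0.58  0.15  0.138]
side orange 245 [321.2 216.2] [ 0.522 -0.007  0.082] [ 0.486 -0.103  0.061] [0.558 0.022 0.137]
side orange 330 [323.3 245.2] [ 0.51  -0.141  0.081] [ 0.474 -0.182  0.075] [ 0.548 -0.11   0.107]
side orange 462 [542.6 332. ] [ 0.919 -0.472  0.07 ] [ 0.889 -0.501  0.066] [ 0.948 -0.443  0.074]
side red 27 [333.3 166.5] [0.582 0.177 0.139] [0.576 0.166 0.13 ] [0.588 0.198 0.145]
side red 40 [334.5 188. ] [0.565 0.044 0.14 ] [0.559 0.031 0.129] [0.572 0.064 0.146]
side red 5373 [400.2 240.9] [ 0.742 -0.04   0.013] [ 0.631 -0.252  0.   ] [0.84  0.207 0.052]
side red 53 [336.5 213.9] [ 0.55 -0.09  0.14] [ 0.543 -0.104  0.128] [ 0.557 -0.069  0.145]
side blue 564 [301.7 147.9] [0.509 0.438 0.086] [0.426 0.372 0.077] [0.596 0.515 0.091]
side blue 18 [293.5 190. ] [ 0.442 -0.068  0.204] [ 0.436 -0.074  0.201] [ 0.449 -0.06   0.207]
side blue 13 [354.7 193. ] [0.634 0.09  0.093] [0.628 0.083 0.09 ] [0.64  0.1   0.096
[... 2813 characters left out ...]
592 -0.185  0.073] [ 0.62  -0.176  0.097]
top blue 57 [317.4 175.7] [0.592 0.022 0.074] [0.568 0.015 0.069] [0.615 0.029 0.078]
top blue 1889 [161.  205.1] [0.508 0.451 0.085] [0.42  0.373 0.078] [0.594 0.525 0.091]
top blue 52 [389.8 184. ] [ 0.568 -0.177  0.074] [ 0.543 -0.182  0.069] [ 0.592 -0.17   0.084]
top blue 35 [352.8 225.6] [ 0.44  -0.064  0.204] [ 0.434 -0.072  0.2  ] [ 0.446 -0.058  0.208]
top blue 293 [618.2 333.5] [ 0.094 -1.142 -0.487] [-0.082 -1.153 -0.496] [ 0.281 -1.132 -0.478]
top blue 1839 [522.8 385.2] [ 0.041 -0.516  0.018] [ 0.    -0.688 -0.001] [ 0.113 -0.315  0.078]
6370
((526.232421875, 113.55755615234375), (636.4497680664062, 274.4315490722656), 83.55846405029297)
```

```bash
ls pics
```

```text
side0.png
side_crop.png
top0.png
top_crop.png
```

View pics/side_crop.png

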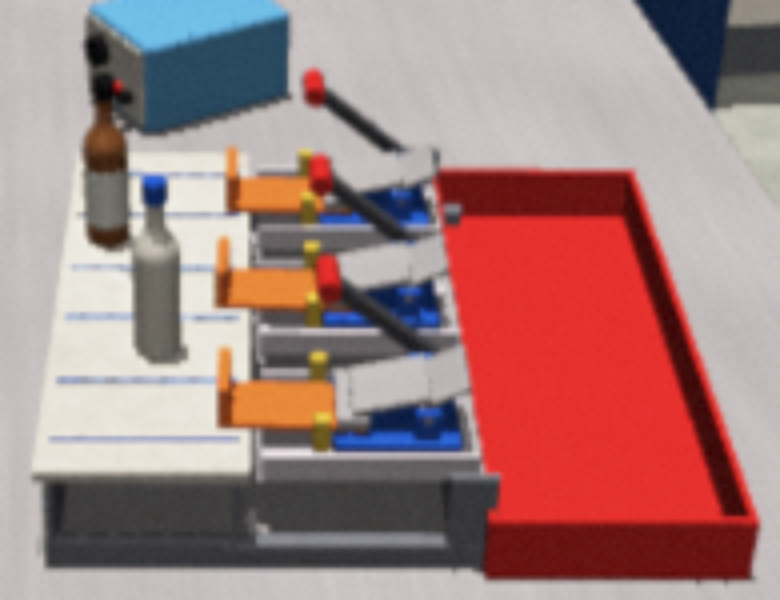

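View pics/top_crop.png

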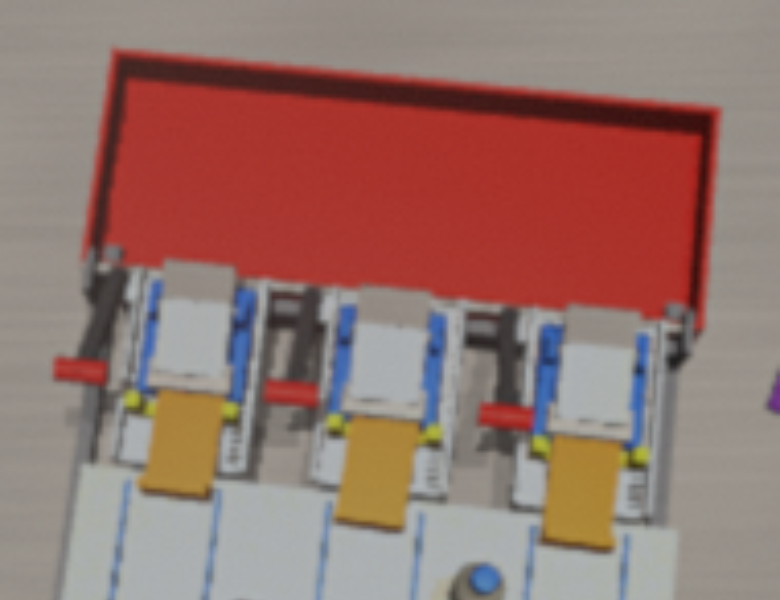

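The crops confirm three orange cards with upturned lips in three clips with blue bodies. The lips stand between the printed ledge lines. Next I measure the rig frame and the lips.

```bash
cat >> h.py <<'E'
YAW=None
def torig(P,o,yaw):
    c,s=np.cos(yaw),np.sin(yaw); d=np.atleast_2d(P)[:,:2]-o[:2]
    return np.c_[d@[c,s],d@[-s,c]]
E
python3 - <<'E'
from h import *
T=pickle.load(open("top.pkl","rb"));S=pickle.load(open("side.pkl","rb"))
# rollers
for c,n in((T,"top"),(S,"side")):
    m=(cv2.inRange(hsv(c),(0,150,60),(8,255,255))>0)|(cv2.inRange(hsv(c),(172,150,60),(180,255,255))>0)
    P,u,v=pts(c,m); k=(P[:,2]>.12)&(P[:,2]<.15)&(P[:,0]<.62)&(P[:,0]>.52)&(P[:,1]<.25); P=P[k]
    C=[]
    for lo,hi in((.14,.25),(.01,.1),(-.13,-.04)):
        q=P[(P[:,1]>lo)&(P[:,1]<hi)]; C.append((q.min(0)+q.max(0))/2); print(n,"roller",len(q),C[-1].round(4),q.mean(0).round(4))
    C=np.array(C); d=C[0]-C[2]; print("yaw",np.degrees(np.arctan2(-d[0],d[1])),np.linalg.norm(d[:2]))
m=(cv2.inRange(hsv(T),(0,150,60),(8,255,255))>0);P,u,v=pts(T,m)
k=(P[:,2]<.02)&(P[:,0]>.6)&(P[:,2]>-.01);print("bin floor rect",cv2.minAreaRect(P[k][:,:2].astype(np.float32)*1000))
yaw=np.radians(-6.5);a=.0920;o=np.array([.565,.0505])+.092*np.array([np.cos(yaw),np.sin(yaw)])-.06*np.array([-np.sin(yaw),np.cos(yaw)]);print("o",o)
for c,n in((T,"top"),(S,"side")):
  for mm,s,ce in comps(cv2.inRange(hsv(c),(8,150,100),(22,255,255))>0,100):
    P,u,v=pts(c,mm)
    if P[:,0].min()>.7: continue
    l=P[(P[:,2]>.094)&(P[:,2]<.112)&(P[:,0]<.53)]; q=P[abs(P[:,2]-.081)<.006]
    r=torig(l,o,yaw);rq=torig(q,o,yaw)
    print(n,"lip",len(l),l.mean(0).round(4),"rig",r.mean(0).round(4),r.min(0).round(4),r.max(0).round(4),"card z",np.median(q[:,2]).round(4),"rig min/max",np.percentile(rq,[2,98],0).round(4).tolist(),"liptop",np.percentile(P[:,2],98).round(4))
    ang=cv2.minAreaRect(q[:,:2].astype(np.float32)*1000); print(ang)
E
```

```text
top roller 56 [0.5781 0.1853 0.1413] [0.579  0.184  0.1405]
top roller 62 [0.5643 0.0516 0.1401] [0.5642 0.0513 0.1407]
top roller 66 [ 0.5496 -0.0839  0.14  ] [ 0.5487 -0.084   0.1407]
yaw -6.041197391781202 0.27071961993349664
side roller 32 [0.5813 0.182  0.1364] [0.5815 0.1776 0.1392]
side roller 48 [0.5648 0.0481 0.1374] [0.5649 0.0436 0.1387]
side roller 63 [ 0.5505 -0.0862  0.1366] [ 0.55   -0.0907  0.1388]
yaw -6.544309219082784 0.27004717478132706
bin floor rect ((743.9912719726562, -21.417739868164062), (431.71099853515625, 145.9451904296875), 83.5233383178711)
o [ 0.64961642 -0.01952901]
top lip 53 [0.5107 0.1285 0.1035] rig [-0.1548  0.1314] [-0.1592  0.1108] [-0.1506  0.1535] card z 0.0781 rig min/max [[-0.1451, 0.1124], [-0.0893, 0.1529]] liptop 0.1053
((548.3787841796875, 125.73709869384766), (43.20069885253906, 58.97297286987305), 83.84391784667969)
top lip 52 [0.4903 0.0016 0.1035] rig [-0.1607  0.0029] [-0.1653 -0.0165] [-0.1556  0.0236] card z 0.0782 rig min/max [[-0.1509, -0.0183], [-0.0926, 0.0223]] liptop 0.1054
((528.8007202148438, -4.071897506713867), (45.0843
[... 451 characters left out ...]
512, 0.1015], [-0.0865, 0.1624]] liptop 0.1289
((550.013916015625, 129.93780517578125), (71.89878845214844, 67.76036834716797), 74.16874694824219)
side lip 23 [ 0.4918 -0.0068  0.1035] rig [-0.1582 -0.0053] [-0.162  -0.0208] [-0.1566  0.0183] card z 0.0787 rig min/max [[-0.1566, -0.0256], [-0.0947, 0.0259]] liptop 0.1062
((529.9252319335938, -5.341224670410156), (66.21926879882812, 72.41041564941406), 71.8442611694336)
side lip 25 [ 0.4774 -0.1409  0.1034] rig [-0.1574 -0.1401] [-0.1587 -0.1561] [-0.156  -0.1162] card z 0.0786 rig min/max [[-0.156, -0.1566], [-0.0886, -0.1084]] liptop 0.1054
((515.2884521484375, -138.60435485839844), (69.84965515136719, 70.04814147949219), 73.80751037597656)
```

```bash
cat >> h.py <<'E'
O=np.array([.6496,-.0195]);Y=np.radians(-6.4)
ex=np.array([np.cos(Y),np.sin(Y)]);ey=np.array([-np.sin(Y),np.cos(Y)])
def w(x,y,z): return np.r_[O+x*ex+y*ey,z]
def goalR(yd=np.degrees(Y)):
    a=np.radians(yd);y=np.array([np.cos(a),np.sin(a),0]);z=np.array([0,0,-1.]);return R.from_matrix(np.c_[np.cross(y,z),y,z])
def plan(p,N,yd=np.degrees(Y),nr=None):
    from station import bot
    s=bot.state();q=R.from_quat(s["tool_rot"]);G=goalR(yd);rv=(q.inv()*G).as_rotvec(degrees=True);nr=nr or N
    d=(p-s["ee_pos"])/N
    print("t",round(s["clock"],2),"ee",s["ee_pos"].round(4),"rot left",rv.round(2),"F",s["force"].round(1),"g",round(s["grip_width"],3))
    qq=q
    for i in range(N):
        print((qq.inv().apply(d)*100).round(2).tolist(), (rv/nr).round(2).tolist() if i<nr else 0)
        if i<nr: qq=qq*R.from_rotvec(rv/nr,degrees=True)
def rigpose():
    from station import bot
    s=bot.state();d=s["ee_pos"][:2]-O
    print("t",round(s["clock"],2),"rig mm",(np.r_[d@ex,d@ey,s["ee_pos"][2]]*1000).round(1),"rotleft",(R.from_quat(s["tool_rot"]).inv()*goalR()).as_rotvec(degrees=True).round(2),"F rig",np.round([s["force"][:2]@ex,s["force"][:2]@ey,s["force"][2]],1),"g",round(s["grip_width"],3))
E
python3 -c "
from h import *
print(w(-.1545,.132,.19));plan(w(-.1545,.132,.19),12,nr=10)"
```

```text
[0.51077676 0.12889932 0.19      ]
t 0.1 ee [0.2261 0.528  0.1821] rot left [-9.000e-02  4.000e-02  7.321e+01] F [ 0.1 -1.5  0.9] g 0.999
[-3.49, -2.12, -0.06] [-0.01, 0.0, 7.32]
[-3.73, -1.66, -0.06] [-0.01, 0.0, 7.32]
[-3.91, -1.17, -0.06] [-0.01, 0.0, 7.32]
[-4.03, -0.66, -0.06] [-0.01, 0.0, 7.32]
[-4.08, -0.14, -0.07] [-0.01, 0.0, 7.32]
[-4.07, 0.38, -0.07] [-0.01, 0.0, 7.32]
[-3.99, 0.89, -0.07] [-0.01, 0.0, 7.32]
[-3.84, 1.39, -0.07] [-0.01, 0.0, 7.32]
[-3.63, 1.87, -0.07] [-0.01, 0.0, 7.32]
[-3.36, 2.32, -0.07] [-0.01, 0.0, 7.32]
[-3.04, 2.73, -0.07] 0
[-3.04, 2.73, -0.07] 0
```

>>> step_arm --deltas '[{"linear":[-3.5,-2.1,-0.1],"rot":[0,0,7.3],"hand":0.5},{"linear":[-3.7,-1.7,-0.1],"rot":[0,0,7.3],"hand":0.5},{"linear":[-3.9,-1.2,-0.1],"rot":[0,0,7.3],"hand":0.5},{"linear":[-4.0,-0.7,0],"rot":[0,0,7.3],"hand":0.5},{"linear":[-4.1,-0.1,0],"rot":[0,0,7.3],"hand":0.5},{"linear":[-4.1,0.4,0],"rot":[0,0,7.3],"hand":0.5},{"linear":[-4.0,0.9,0],"rot":[0,0,7.3],"hand":0.5},{"linear":[-3.8,1.4,0],"rot":[0,0,7.3],"hand":0.5}]' --newtons 40

```text
clock: 0.9
ee_pos: [0.4169, 0.2612, 0.1857]
tool_rot: [0.655, 0.755, -0.0, -0.0]
force: [0.0, 0.0, 0.6]
grip_width: 0.502
```

```bash
python3 -c "
from h import *
plan(w(-.1545,.132,.17),5,nr=4);rigpose()"
```

```text
t 0.9 ee [0.4169 0.2612 0.1857] rot left [-2.000e-02  1.000e-02  1.451e+01] F [0.  0.  0.6] g 0.502
[-2.88, 1.49, 0.31] [-0.01, 0.0, 3.63]
[-2.78, 1.67, 0.31] [-0.01, 0.0, 3.63]
[-2.67, 1.84, 0.31] [-0.01, 0.0, 3.63]
[-2.55, 2.0, 0.31] [-0.01, 0.0, 3.63]
[-2.42, 2.16, 0.31] 0
t 0.9 rig mm [-262.6  253.   185.7] rotleft [-2.000e-02  1.000e-02  1.451e+01] F rig [0.  0.  0.6] g 0.502
```

>>> step_arm --deltas '[{"linear":[-2.9,1.5,0],"rot":[0,0,3.6],"hand":0.5},{"linear":[-2.8,1.7,0],"rot":[0,0,3.6],"hand":0.5},{"linear":[-2.7,1.8,0],"rot":[0,0,3.6],"hand":0.5},{"linear":[-2.5,2.0,0],"rot":[0,0,3.7],"hand":0.5},{"linear":[-2.4,2.2,0],"rot":[0,0,0],"hand":0.5},{"linear":[0,0,2],"rot":[0,0,0],"hand":0.5},{"linear":[0,0,2],"rot":[0,0,0],"hand":0.5},{"linear":[0,0,0],"rot":[0,0,0],"hand":0.5}]'

```text
clock: 1.7
ee_pos: [0.509, 0.1308, 0.1426]
tool_rot: [0.744, 0.668, -0.003, -0.002]
force: [-0.8, 0.5, -0.6]
grip_width: 0.503
```

```bash
python3 - <<'E'
from h import *
rigpose()
from station import bot
c=bot.capture("side");cv2.imwrite("pics/s1.png",cv2.resize(c["img"][120:280,230:430,::-1],(750,600)))
c=bot.capture("top");cv2.imwrite("pics/t1.png",cv2.resize(c["img"][100:280,230:430,::-1],(660,594)))
E
```

```text
t 1.7 rig mm [-156.5  133.7  142.6] rotleft [-0.39  0.05  0.27] F rig [-0.8  0.4 -0.6] g 0.503
```

View pics/s1.png

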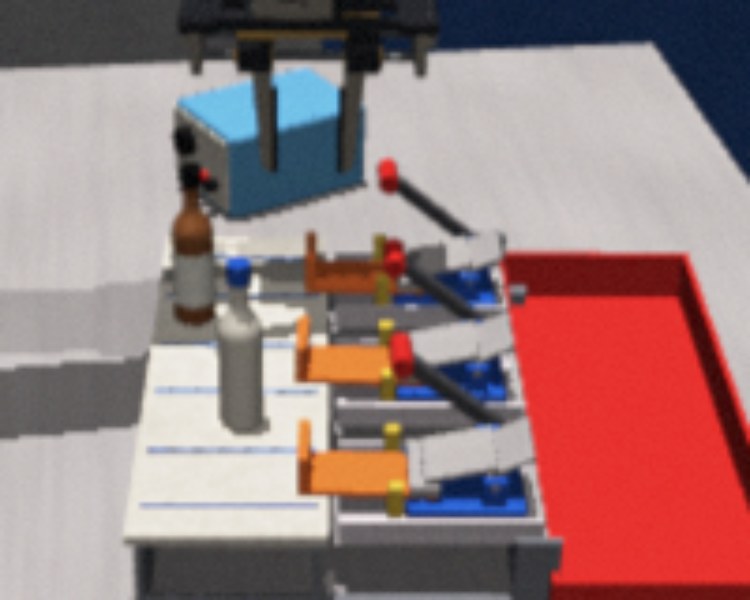

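View pics/t1.png

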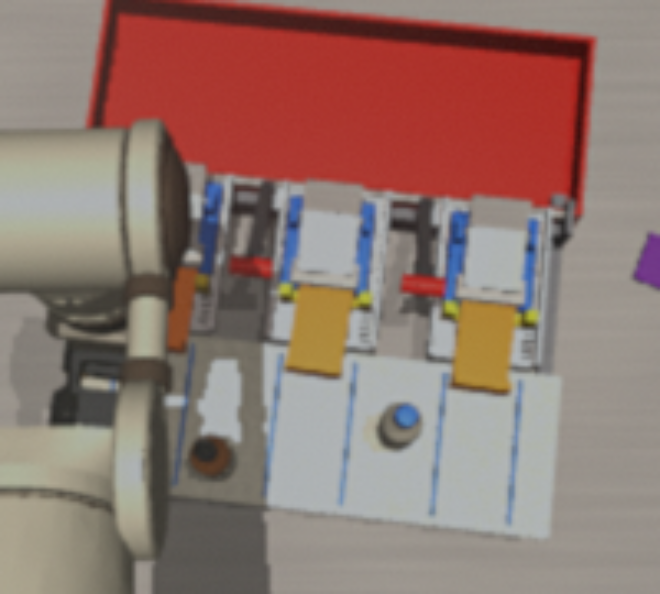

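The crops show the fingers straddling the lane 1 lip, clear of the amber bottle and the rollers (side crop: fingers at (267,150) and (348,150), lip at (310,255)). I descend and close.

>>> step_arm --deltas '[{"linear":[-0.1,0,2],"rot":[0,0,0],"hand":0.5},{"linear":[0,0,2],"rot":[0,0,0],"hand":0.5},{"linear":[0,0,1.1],"rot":[0,0,0],"hand":0.5},{"linear":[0,0,0],"rot":[0,0,0],"hand":0.5},{"linear":[0,0,0],"rot":[0,0,0],"hand":0.3},{"linear":[0,0,0],"rot":[0,0,0],"hand":0.0},{"linear":[0,0,0],"rot":[0,0,0],"hand":0.0},{"linear":[0,0,0],"rot":[0,0,0],"hand":0.0}]' --newtons 30

```text
clock: 2.6
ee_pos: [0.512, 0.1302, 0.0957]
tool_rot: [0.744, 0.669, 0.0, 0.0]
force: [0.3, 1.0, -0.4]
grip_width: 0.174
```

```bash
python3 - <<'E'
from h import *
rigpose()
from station import bot
c=bot.capture("side");cv2.imwrite("pics/s2.png",cv2.resize(c["img"][120:280,230:430,::-1],(750,600)))
E
```

```text
t 2.6 rig mm [-153.4  133.4   95.7] rotleft [ 0.07 -0.01  0.31] F rig [ 0.2  1.  -0.4] g 0.174
```

View pics/s2.png

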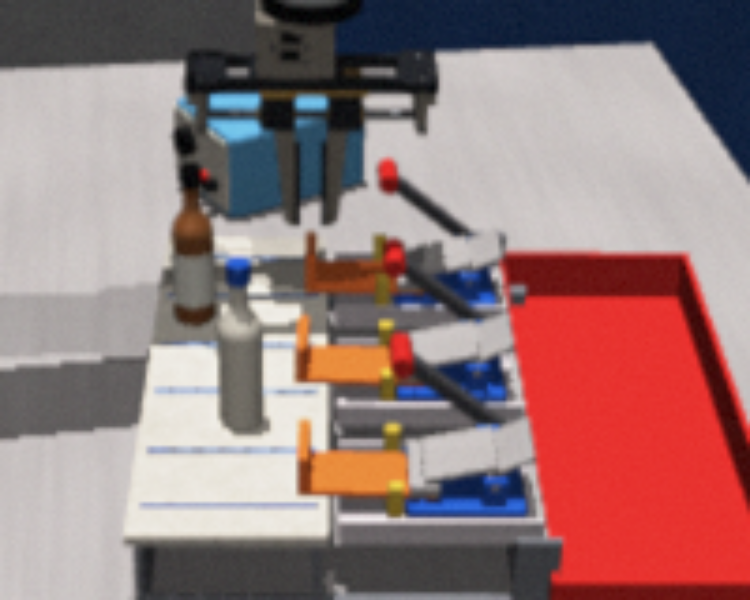

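The fingers look further away or higher than the measured pose suggests: tips at crop (325,220), lip at (310,245). I check by projection before moving.

```bash
python3 - <<'E'
from h import *
from station import bot
s=bot.state();print(s["clock"],s["ee_pos"],s["joints"].round(3))
for n in("side","top"):
    c=bot.capture(n); print(n,"tcp px",proj(c,s["ee_pos"]),"tip",proj(c,s["ee_pos"]-[0,0,.008]),"body",proj(c,s["ee_pos"]+[0,0,.08]), "lip",proj(c,w(-.1545,.132,.105)))
    print(c["world_to_cam"].round(4)[:3,3])
    if n=="side":
        P,u,v=pts(c,np.ones((400,640),bool)); k=(u>=290)&(u<330)&(v>=140)&(v<186)
        z=c["z_map"]
        for r in range(150,190,4):
            vv=[f"{(x):.3f}" for x in z[r,300:326:3]];print(r,vv)
        for (a,b) in((307,172),(317,172),(307,176),(317,177)):
            i=np.nonzero((u==a)&(v==b))[0];print(a,b,P[i].round(3))
    else: cv2.imwrite("pics/t2.png",c["img"][60:300,180:440,::-1].repeat(3,0).repeat(3,1)[:600,:780])
E
```

```text
2.65 [0.51183076 0.13019486 0.09549156] [0.02  0.122 1.817 0.    1.201 0.126]
side tcp px (np.float64(312.13997902309615), np.float64(187.76348213911524)) tip (np.float64(312.13335497851523), np.float64(190.08746209505657)) body (np.float64(312.2084320356596), np.float64(163.747425607666)) lip (np.float64(311.84455364648323), np.float64(185.21193758064078))
[-0.5043  0.118   1.3187]
150 ['1.335', '1.334', '1.339', '1.337', '1.337', '1.338', '1.335', '1.330', '1.338']
154 ['1.339', '1.347', '1.339', '1.667', '1.677', '1.691', '1.342', '1.340', '1.337']
158 ['1.649', '1.663', '1.364', '1.388', '1.685', '1.384', '1.369', '1.710', '1.712']
162 ['1.669', '1.669', '1.377', '1.373', '1.701', '1.382', '1.378', '1.715', '1.724']
166 ['1.671', '1.680', '1.383', '1.379', '1.703', '1.382', '1.379', '1.717', '0.000']
170 ['1.681', '1.687', '1.392', '1.393', '1.713', '1.389', '1.388', '1.734', '1.733']
174 ['1.688', '1.694', '1.394', '1.393', '1.705', '1.401', '1.398', '1.709', '1.708']
178 ['1.683', '1.677', '1.405', '1.411', '1.682', '1.403', '1.402', '1.687', '1.684']
182 ['1.654', '1.658', '1.656', '1.652', '1.444', '1.660', '1.658', '1.658', '1.656']
186 ['1.486', '0.000', '1.478', '1.484', '1.421', '1.481', '1.632', '1.629', '1.635']
307 172 [[0.496 0.125 0.152]]
317 172 [[0.525 0.122 0.152]]
307 176 [[0.496 0.126 0.138]]
317 177 [[0.525 0.117 0.138]]
top tcp px (np.float64(276.99545996755296), np.float64(203.04085978139528)) tip (np.float64(277.3587878696053), np.float64(203.52604945285563)) body (np.float64(273.02885682721325), np.float64(197.74384057751922)) lip (np.float64(277.03156551761117), np.float64(202.84356094412814))
[0.0354 0.5353 1.0202]
```

```bash
python3 - <<'E'
from h import *
from station import bot
S=pickle.load(open("side.pkl","rb"))
p0=np.array([.22611,.52801,.18212]);q=R.from_quat([.201023845,.979585989,-.000769,-.000334])
for s in(1,-1):
  for off in (0,.05):
    a=p0+q.apply([0,s*.055,.008]);a[2]+=off;print("tip pred",s,off,proj(S,a))
P,u,v=pts(S,np.ones((400,640),bool))
for r in range(70,116,4): print(r,[f"{x:.2f}" for x in S["z_map"][r,204:234:3]])
k=(u>200)&(u<236)&(v>70)&(v<115)&(P[:,1]>.3)&(P[:,1]<.7)&(P[:,0]<.4);Q=P[k];print(Q[Q[:,2].argsort()[:6]].round(3))
cv2.imwrite("pics/s0g.png",cv2.resize(S["img"][50:130,170:270,::-1],(750,600)))
c=bot.capture("side");cv2.imwrite("pics/s3.png",cv2.resize(c["img"][120:220,255:380,::-1],(750,600),interpolation=cv2.INTER_NEAREST))
E
```

```text
tip pred 1 0 (np.float64(226.44665002238972), np.float64(112.5399133756125))
tip pred 1 0.05 (np.float64(225.16375578096773), np.float64(99.22307338872224))
tip pred -1 0 (np.float64(212.55773601104198), np.float64(123.36353580326768))
tip pred -1 0.05 (np.float64(210.9785262161651), np.float64(109.48574188558624))
70 ['1.57', '1.57', '1.57', '1.56', '1.57', '1.59', '1.60', '1.63', '1.67', '1.67']
74 ['1.57', '1.57', '1.57', '1.56', '1.58', '1.59', '1.66', '1.66', '1.65', '1.65']
78 ['1.53', '1.52', '1.52', '1.54', '2.31', '2.32', '1.62', '1.67', '1.68', '2.32']
82 ['1.54', '1.53', '1.54', '1.55', '1.56', '2.33', '1.68', '1.68', '2.33', '2.33']
86 ['1.56', '1.54', '1.54', '1.55', '1.56', '2.34', '1.68', '1.68', '2.34', '2.36']
90 ['2.33', '1.57', '1.58', '2.35', '2.35', '2.35', '1.69', '1.69', '2.36', '2.35']
94 ['2.34', '1.59', '1.59', '1.60', '2.35', '2.36', '1.70', '1.69', '2.36', '2.35']
98 ['2.36', '1.59', '1.60', '1.60', '2.37', '2.37', '1.71', '1.71', '1.72', '2.37']
102 ['2.36', '1.61', '1.60', '1.61', '2.38', '2.38', '1.71', '1.72', '2.38', '2.38']
106 ['2.37', '2.38', '1.61', '1.62', '2.39', '2.38', '2.39', '2.38', '2.39', '2.40']
110 ['2.41', '2.39', '1.62', '1.62', '2.40', '2.41', '2.39', '2.39', '2.41', '2.42']
114 ['2.39', '2.40', '2.41', '2.39', '2.42', '2.42', '2.41', '2.41', '2.40', '2.41']
[[0.243 0.581 0.213]
 [0.246 0.576 0.215]
 [0.236 0.575 0.216]
 [0.214 0.475 0.216]
 [0.217 0.484 0.216]
 [0.254 0.571 0.216]]
```

View pics/s0g.png

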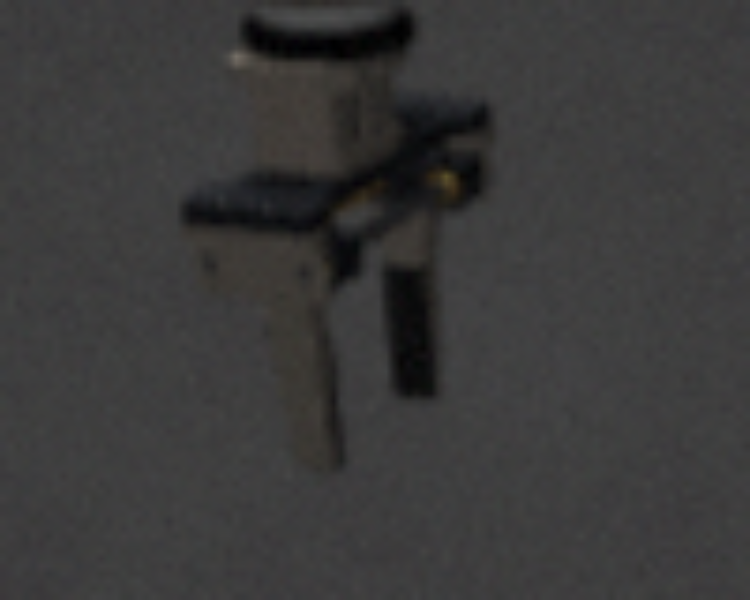

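View pics/s3.png

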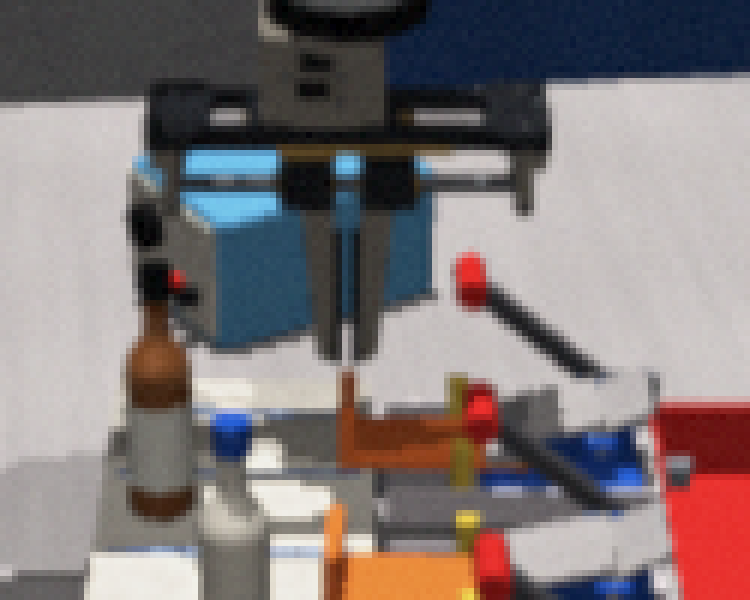

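View pics/t2.png

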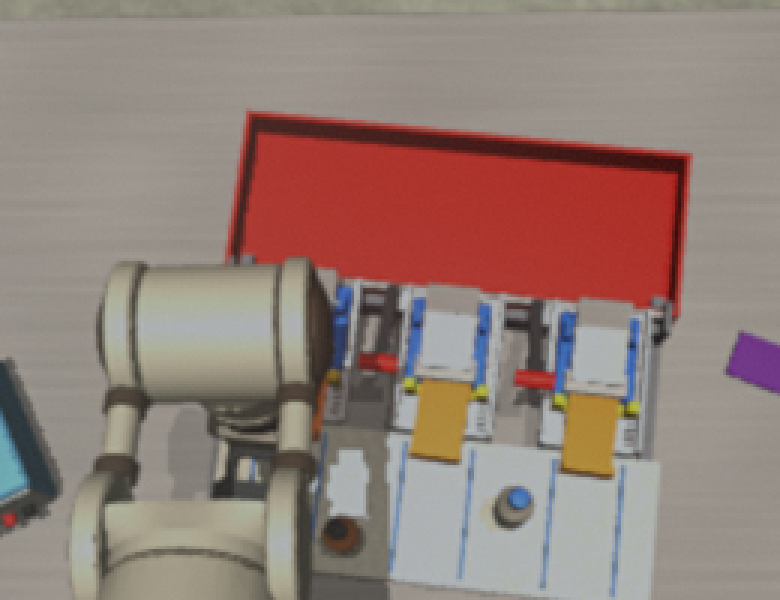

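The depth image puts the fingertips at z≈0.130, where the stated geometry gives 0.088. The start picture shows the same gap, 0.213 against 0.174. So the real tips are about 40 mm further back along the tool than stated, with x and y correct. I test this by shutting fully: the opening can only drop below 8 mm if nothing is between the pads.

>>> step_arm --deltas '[{"linear":[0,0,0],"rot":[0,0,0],"hand":0},{"linear":[0,0,0],"rot":[0,0,0],"hand":0},{"linear":[0,0,0],"rot":[0,0,0],"hand":0},{"linear":[0,0,0],"rot":[0,0,0],"hand":0.5},{"linear":[0,0,0],"rot":[0,0,0],"hand":0.5},{"linear":[-0.2,-0.3,0],"rot":[0,0,0],"hand":0.5},{"linear":[0,0,0],"rot":[0,0,0],"hand":0.5},{"linear":[0,0,0],"rot":[0,0,0],"hand":0.5}]'

```text
clock: 3.6
ee_pos: [0.5082, 0.1285, 0.095]
tool_rot: [0.744, 0.668, 0.0, -0.0]
force: [0.4, 0.1, 0.3]
grip_width: 0.42
```

```bash
python3 - <<'E'
from h import *
rigpose()
E
```

```text
t 3.6 rig mm [-157.   131.3   95. ] rotleft [-0.  -0.   0.3] F rig [0.4 0.1 0.3] g 0.42
```

>>> step_arm --deltas '[{"linear":[0,0,1.5],"rot":[0,0,0],"hand":0.45},{"linear":[0,0,1.5],"rot":[0,0,0],"hand":0.45},{"linear":[0,0,0.7],"rot":[0,0,0],"hand":0.45},{"linear":[0,0,0],"rot":[0,0,0],"hand":0.45},{"linear":[0,0,0],"rot":[0,0,0],"hand":0.45},{"linear":[0,0,0],"rot":[0,0,0],"hand":0.45},{"linear":[0,0,0],"rot":[0,0,0],"hand":0.45},{"linear":[0,0,0],"rot":[0,0,0],"hand":0.45}]'

```text
clock: 4.4
ee_pos: [0.5087, 0.1285, 0.0585]
tool_rot: [0.744, 0.669, 0.0, 0.0]
force: [0.4, 0.5, -0.8]
grip_width: 0.447
```

```bash
python3 - <<'E'
from h import *
rigpose()
from station import bot
c=bot.capture("side");cv2.imwrite("pics/s4.png",cv2.resize(c["img"][120:220,255:380,::-1],(750,600),interpolation=cv2.INTER_NEAREST))
P,u,v=pts(c,np.ones((400,640),bool));r=torig(P,O,Y)
k=(abs(r[:,1]-.12)<.02)&(r[:,0]>-.22)&(r[:,0]<-.17)&(P[:,2]>.084)&(P[:,2]<.16)
for a,b in((-.21,-.17),(-.145,-.11)):
    k=(abs(r[:,1]-.125)<.012)&(r[:,0]>a)&(r[:,0]<b)&(P[:,2]>.082)&(P[:,2]<.17)
    print(k.sum(),np.sort(P[k][:,2])[:6].round(4),r[k].min(0).round(3),r[k].max(0).round(3))
E
```

```text
t 4.4 rig mm [-156.5  131.4   58.5] rotleft [ 0.05 -0.    0.31] F rig [ 0.4  0.6 -0.8] g 0.447
129 [0.0927 0.0939 0.0941 0.0945 0.0945 0.0956] [-0.195  0.116] [-0.177  0.134]
118 [0.0923 0.0923 0.0955 0.0958 0.0966 0.0975] [-0.134  0.116] [-0.116  0.131]
```

View pics/s4.png

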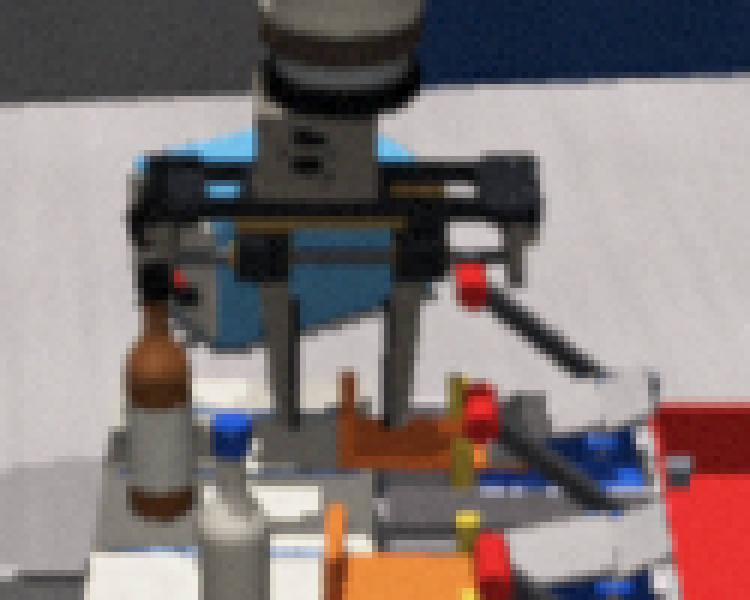

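The crop shows the fingers straddling the lane 1 lip (345,400), with tips at crop (295,420) and (395,425), z≈0.092. I go down 7 mm more and close.

>>> step_arm --deltas '[{"linear":[0,0,0.7],"rot":[0,0,0],"hand":0.3},{"linear":[0,0,0],"rot":[0,0,0],"hand":0.0},{"linear":[0,0,0],"rot":[0,0,0],"hand":0.0},{"linear":[0,0,0],"rot":[0,0,0],"hand":0.0},{"linear":[0,0,0],"rot":[0,0,0],"hand":0.0},{"linear":[0,0,0],"rot":[0,0,0],"hand":0.0},{"linear":[0,0,0],"rot":[0,0,0],"hand":0.0},{"linear":[0,0,0],"rot":[0,0,0],"hand":0.0}]'

```text
clock: 5.25
ee_pos: [0.5084, 0.1285, 0.0511]
tool_rot: [0.744, 0.669, 0.0, 0.0]
force: [0.7, 1.3, -0.8]
grip_width: 0.083
```

```bash
python3 - <<'E'
from h import *
rigpose()
from station import bot
c=bot.capture("side");cv2.imwrite("pics/s5.png",cv2.resize(c["img"][120:220,255:380,::-1],(750,600),interpolation=cv2.INTER_NEAREST))
E
```

```text
t 5.25 rig mm [-156.8  131.4   51.1] rotleft [ 0.02 -0.    0.31] F rig [ 0.5  1.4 -0.8] g 0.083
```

View pics/s5.png

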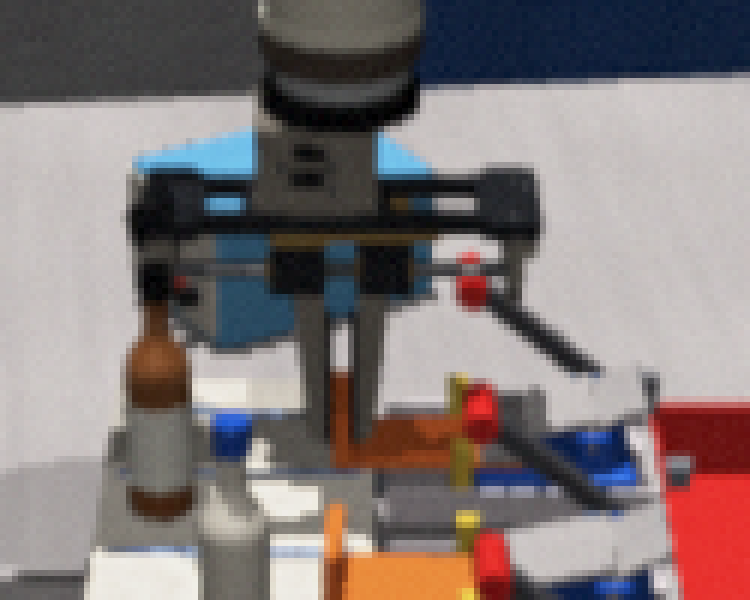

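The lip is gripped (opening 7.6 mm against the 8 mm lip). Pulling at 50 mm/s.

>>> step_arm --deltas '[{"linear":[0,-0.3,0],"rot":[0,0,0],"hand":0},{"linear":[0,-0.5,0],"rot":[0,0,0],"hand":0},{"linear":[0,-0.5,0],"rot":[0,0,0],"hand":0},{"linear":[0,-0.5,0],"rot":[0,0,0],"hand":0},{"linear":[0,-0.5,0],"rot":[0,0,0],"hand":0},{"linear":[0,-0.5,0],"rot":[0,0,0],"hand":0},{"linear":[0,-0.5,0],"rot":[0,0,0],"hand":0},{"linear":[0,-0.5,0],"rot":[0,0,0],"hand":0}]'

```text
clock: 6.1
ee_pos: [0.4722, 0.1322, 0.0515]
tool_rot: [0.744, 0.668, 0.002, 0.002]
force: [10.3, -0.9, -7.1]
grip_width: 0.086
```

```bash
python3 - <<'E'
from h import *
rigpose()
from station import bot
c=bot.capture("side");cv2.imwrite("pics/s6.png",cv2.resize(c["img"][120:220,255:380,::-1],(750,600),interpolation=cv2.INTER_NEAREST))
E
```

```text
t 6.1 rig mm [-193.2  131.    51.5] rotleft [ 0.28 -0.    0.3 ] F rig [10.3  0.3 -7.1] g 0.086
```

View pics/s6.png

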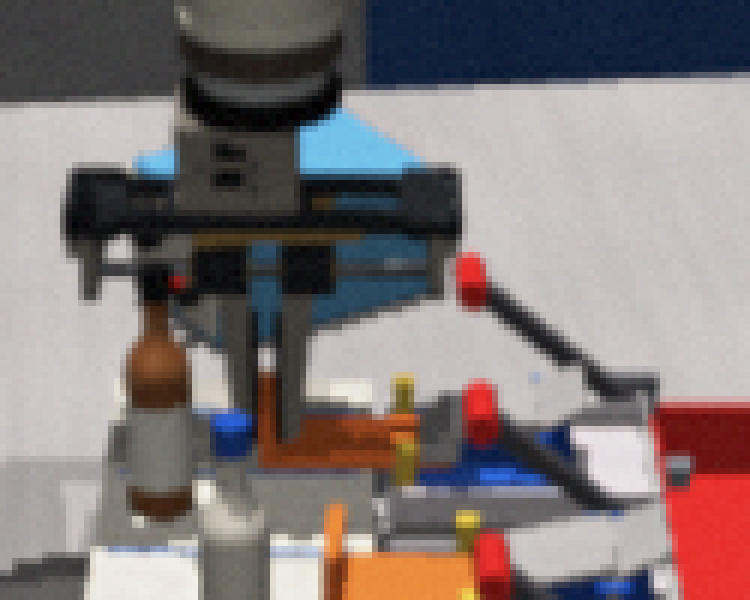

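Lane 1: the yellow posts moved towards the ledge together with the clip, and the pull is 10 N, so this is a sound clip. I continue the pull.

>>> step_arm --deltas '[{"linear":[0,-0.5,0],"rot":[0,0,0],"hand":0},{"linear":[0,-0.5,0],"rot":[0,0,0],"hand":0},{"linear":[0,-0.5,0],"rot":[0,0,0],"hand":0},{"linear":[0,-0.5,0],"rot":[0,0,0],"hand":0},{"linear":[0,-0.5,0],"rot":[0,0,0],"hand":0},{"linear":[0,-0.5,0],"rot":[0,0,0],"hand":0},{"linear":[0,-0.5,0],"rot":[0,0,0],"hand":0},{"linear":[0,-0.5,0],"rot":[0,0,0],"hand":0}]'

```text
clock: 6.95
ee_pos: [0.4302, 0.1369, 0.051]
tool_rot: [0.744, 0.669, -0.0, -0.0]
force: [0.5, -0.6, 0.6]
grip_width: 0.087
```

```bash
python3 - <<'E'
from h import *
rigpose()
from station import bot
c=bot.capture("side");cv2.imwrite("pics/s7.png",cv2.resize(c["img"][120:220,255:380,::-1],(750,600),interpolation=cv2.INTER_NEAREST))
E
```

```text
t 6.95 rig mm [-235.4  130.9   51. ] rotleft [-0.01  0.    0.31] F rig [ 0.5 -0.6  0.6] g 0.087
```

View pics/s7.png

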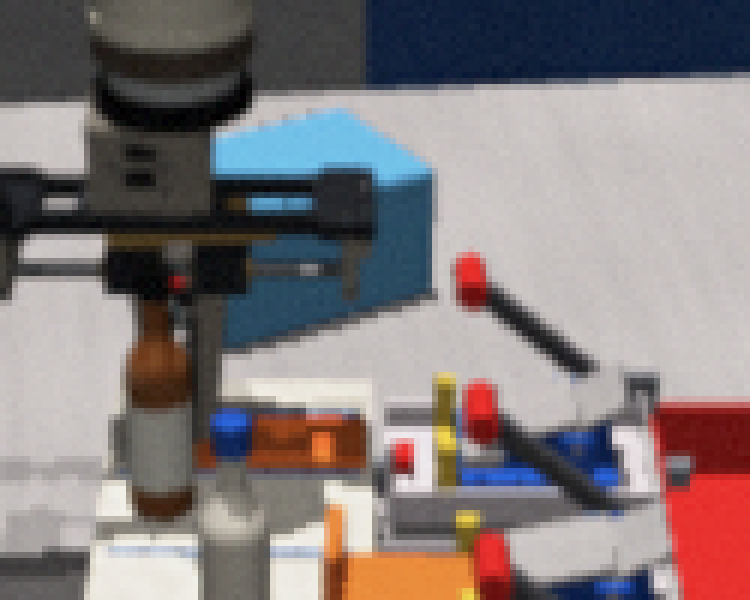

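Lane 1's card is out on the ledge. The red pointer at crop (405,455) stands well forward of the clip, so that clip is sound. I pull 6 mm more, release and lift.

>>> step_arm --deltas '[{"linear":[0,-0.3,0],"rot":[0,0,0],"hand":0},{"linear":[0,-0.3,0],"rot":[0,0,0],"hand":0},{"linear":[0,0,0],"rot":[0,0,0],"hand":0.3},{"linear":[0,0,0],"rot":[0,0,0],"hand":0.3},{"linear":[0,0,0],"rot":[0,0,0],"hand":0.3},{"linear":[0,0,-1],"rot":[0,0,0],"hand":0.3},{"linear":[0,0,-3],"rot":[0,0,0],"hand":0.3},{"linear":[0,0,-4],"rot":[0,0,0],"hand":0.45}]'

```text
clock: 7.8
ee_pos: [0.4231, 0.1373, 0.1309]
tool_rot: [0.744, 0.668, -0.002, -0.001]
force: [1.1, 0.7, -0.9]
grip_width: 0.366
```

```bash
python3 - <<'E'
from h import *
rigpose()
s=None
plan(w(-.162,.002,.19),5)
E
```

```text
t 7.8 rig mm [-242.6  130.6  130.9] rotleft [-0.24  0.04  0.3 ] F rig [ 1.   0.8 -0.9] g 0.366
t 7.8 ee [0.4231 0.1373 0.1309] rot left [-0.24  0.04  0.3 ] F [ 1.1  0.7 -0.9] g 0.366
[-2.58, 1.59, -1.19] [-0.05, 0.01, 0.06]
[-2.58, 1.6, -1.19] [-0.05, 0.01, 0.06]
[-2.58, 1.6, -1.19] [-0.05, 0.01, 0.06]
[-2.58, 1.6, -1.18] [-0.05, 0.01, 0.06]
[-2.57, 1.61, -1.18] [-0.05, 0.01, 0.06]
```

>>> step_arm --deltas '[{"linear":[0,0,-3],"rot":[0,0,0],"hand":0.45},{"linear":[0,0,-3],"rot":[0,0,0],"hand":0.45},{"linear":[-3.2,2.0,0],"rot":[0,0,0],"hand":0.45},{"linear":[-3.2,2.0,0],"rot":[0,0,0],"hand":0.45},{"linear":[-3.2,2.0,0],"rot":[0,0,0],"hand":0.45},{"linear":[-3.2,2.0,0],"rot":[0,0,0.2],"hand":0.45},{"linear":[0,0,2],"rot":[0,0,0],"hand":0.45},{"linear":[0,0,2],"rot":[0,0,0],"hand":0.45}]'

```text
clock: 8.6
ee_pos: [0.4919, 0.0003, 0.1518]
tool_rot: [0.746, 0.666, 0.001, 0.001]
force: [0.2, 0.6, -0.7]
grip_width: 0.452
```

```bash
python3 - <<'E'
from h import *
rigpose()
from station import bot
c=bot.capture("side");cv2.imwrite("pics/s8.png",cv2.resize(c["img"][110:230,245:395,::-1],(750,600),interpolation=cv2.INTER_NEAREST))
E
```

```text
t 8.6 rig mm [-158.9    2.1  151.8] rotleft [ 0.13  0.01 -0.02] F rig [ 0.1  0.6 -0.7] g 0.452
```

View pics/s8.png

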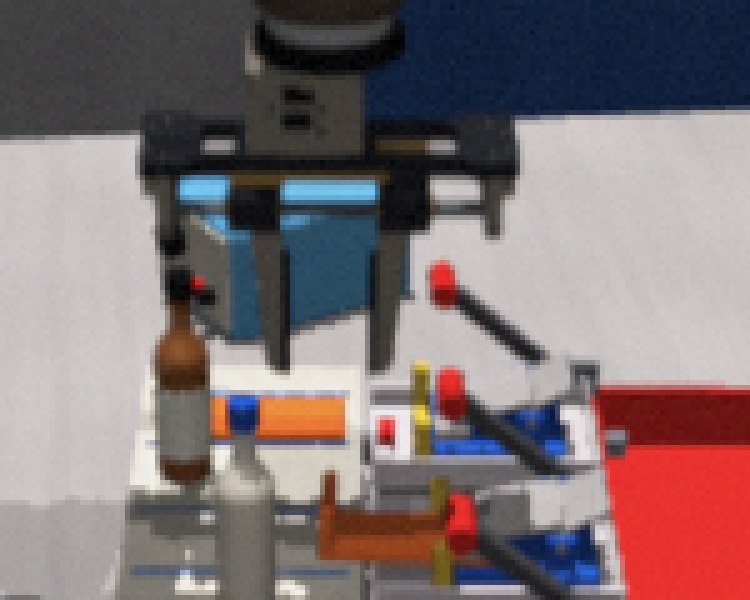

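Lane 1's card lies wholly on the ledge (crop (280,415)). The fingers are above lane 2's lip. Down and grip.

>>> step_arm --deltas '[{"linear":[0,-0.2,3],"rot":[0,0,0],"hand":0.45},{"linear":[0,0,3],"rot":[0,0,0],"hand":0.45},{"linear":[0,0,2.5],"rot":[0,0,0],"hand":0.45},{"linear":[0,0,1.5],"rot":[0,0,0],"hand":0.35},{"linear":[0,0,0],"rot":[0,0,0],"hand":0},{"linear":[0,0,0],"rot":[0,0,0],"hand":0},{"linear":[0,0,0],"rot":[0,0,0],"hand":0},{"linear":[0,0,0],"rot":[0,0,0],"hand":0}]'

```text
clock: 9.45
ee_pos: [0.4903, 0.0015, 0.0527]
tool_rot: [0.745, 0.667, 0.001, 0.001]
force: [0.8, -0.9, 3.4]
grip_width: 0.082
```

```bash
python3 - <<'E'
from h import *
rigpose()
from station import bot
c=bot.capture("side");cv2.imwrite("pics/s9.png",cv2.resize(c["img"][140:260,245:395,::-1],(750,600),interpolation=cv2.INTER_NEAREST))
E
```

```text
t 9.45 rig mm [-160.7    3.1   52.7] rotleft [0.19 0.04 0.11] F rig [ 0.9 -0.9  3.4] g 0.082
```

View pics/s9.png

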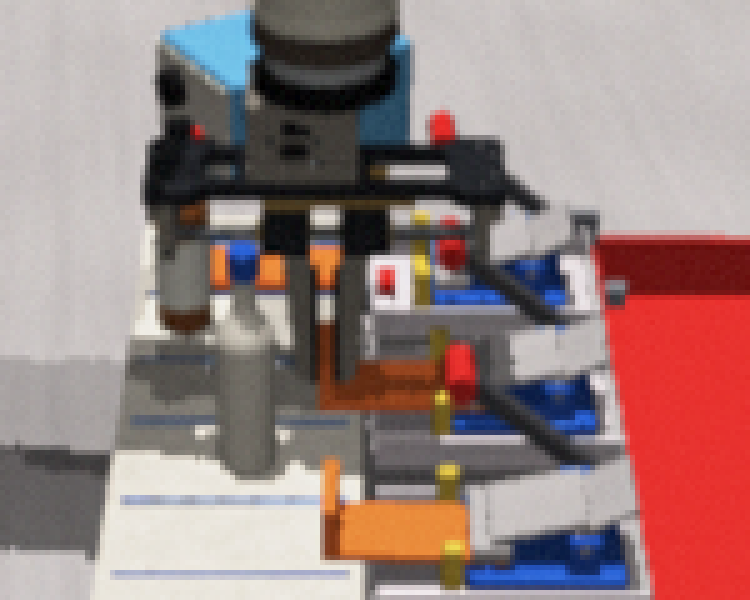

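Gripped (7.6 mm). The small upward force of 3 N suggests the tips just touch the card, so I ease up 1 mm while pulling.

>>> step_arm --deltas '[{"linear":[0,-0.3,-0.1],"rot":[0,0,0],"hand":0},{"linear":[0,-0.5,0],"rot":[0,0,0],"hand":0},{"linear":[0,-0.5,0],"rot":[0,0,0],"hand":0},{"linear":[0,-0.5,0],"rot":[0,0,0],"hand":0},{"linear":[0,-0.5,0],"rot":[0,0,0],"hand":0},{"linear":[0,-0.5,0],"rot":[0,0,0],"hand":0},{"linear":[0,-0.5,0],"rot":[0,0,0],"hand":0},{"linear":[0,-0.5,0],"rot":[0,0,0],"hand":0}]'

```text
clock: 10.3
ee_pos: [0.4513, 0.0059, 0.0527]
tool_rot: [0.745, 0.667, 0.0, 0.001]
force: [4.3, -0.5, 5.1]
grip_width: 0.088
```

```bash
python3 - <<'E'
from h import *
rigpose()
from station import bot
c=bot.capture("side");cv2.imwrite("pics/s10.png",cv2.resize(c["img"][140:260,245:395,::-1],(750,600),interpolation=cv2.INTER_NEAREST))
E
```

```text
t 10.3 rig mm [-199.9    3.2   52.7] rotleft [0.09 0.01 0.11] F rig [4.4 0.  5.1] g 0.088
```

View pics/s10.png

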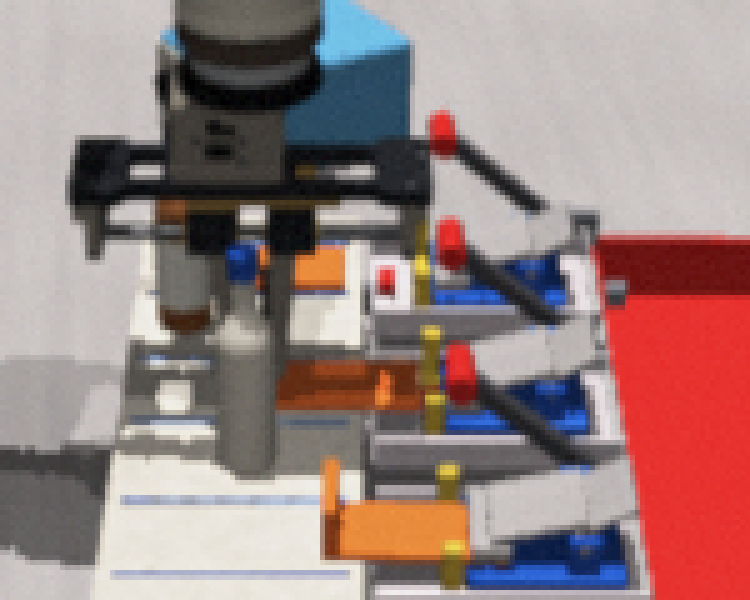

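Lane 2: the stop has hardly moved and the force is only 4 N, which is probably the weak clip. Finishing the pull.

>>> step_arm --deltas '[{"linear":[0,-0.5,-0.1],"rot":[0,0,0],"hand":0},{"linear":[0,-0.5,0],"rot":[0,0,0],"hand":0},{"linear":[0,-0.5,0],"rot":[0,0,0],"hand":0},{"linear":[0,-0.5,0],"rot":[0,0,0],"hand":0},{"linear":[0,-0.5,0],"rot":[0,0,0],"hand":0},{"linear":[0,-0.5,0],"rot":[0,0,0],"hand":0},{"linear":[0,-0.5,0],"rot":[0,0,0],"hand":0},{"linear":[0,-0.5,0],"rot":[0,0,0],"hand":0}]'

```text
clock: 11.15
ee_pos: [0.4104, 0.0106, 0.0527]
tool_rot: [0.745, 0.667, -0.0, -0.0]
force: [1.4, -0.4, 0.8]
grip_width: 0.086
```

```bash
python3 - <<'E'
from h import *
rigpose()
from station import bot
c=bot.capture("side");cv2.imwrite("pics/s11.png",cv2.resize(c["img"][140:260,245:395,::-1],(750,600),interpolation=cv2.INTER_NEAREST))
E
```

```text
t 11.15 rig mm [-241.1    3.2   52.7] rotleft [-0.05 -0.    0.11] F rig [ 1.4 -0.3  0.8] g 0.086
```

View pics/s11.png

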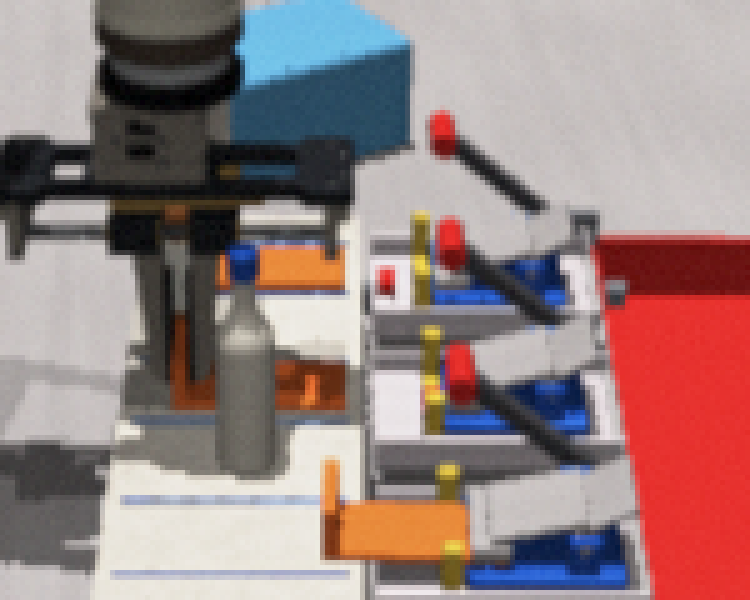

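Lane 2's card is out on the ledge. Its pointer stayed beside the posts, so lane 2 is weak. Release and lift.

>>> step_arm --deltas '[{"linear":[0,0,0],"rot":[0,0,0],"hand":0.3},{"linear":[0,0,0],"rot":[0,0,0],"hand":0.3},{"linear":[0,0,0],"rot":[0,0,0],"hand":0.3},{"linear":[0,0,-1],"rot":[0,0,0],"hand":0.3},{"linear":[0,0,-3],"rot":[0,0,0],"hand":0.45},{"linear":[0,0,-3.5],"rot":[0,0,0],"hand":0.45},{"linear":[0,0,-3.5],"rot":[0,0,0],"hand":0.45},{"linear":[0,0,-3],"rot":[0,0,0],"hand":0.45}]'

```text
clock: 12.0
ee_pos: [0.4116, 0.0104, 0.1957]
tool_rot: [0.745, 0.667, 0.001, 0.001]
force: [0.5, -0.4, 0.1]
grip_width: 0.453
```

```bash
python3 - <<'E'
from h import *
rigpose()
plan(w(-.161,-.133,.193),4)
E
```

```text
t 12.0 rig mm [-239.9    3.2  195.7] rotleft [0.11 0.02 0.11] F rig [ 0.6 -0.3  0.1] g 0.453
t 12.0 ee [0.4116 0.0104 0.1957] rot left [0.11 0.02 0.11] F [ 0.5 -0.4  0.1] g 0.453
[-3.41, 1.97, 0.07] [0.03, 0.0, 0.03]
[-3.41, 1.97, 0.07] [0.03, 0.0, 0.03]
[-3.41, 1.97, 0.07] [0.03, 0.0, 0.03]
[-3.4, 1.97, 0.07] [0.03, 0.0, 0.03]
```

>>> step_arm --deltas '[{"linear":[-3.4,2.0,0],"rot":[0,0,0],"hand":0.45},{"linear":[-3.4,2.0,0],"rot":[0,0,0],"hand":0.45},{"linear":[-3.4,2.0,0],"rot":[0,0,0],"hand":0.45},{"linear":[-3.4,1.9,0],"rot":[0,0,0],"hand":0.45},{"linear":[0,0,0],"rot":[0,0,0],"hand":0.45},{"linear":[0,0,2.5],"rot":[0,0,0],"hand":0.45},{"linear":[0,0,2.5],"rot":[0,0,0],"hand":0.45},{"linear":[0,0,0],"rot":[0,0,0],"hand":0.45}]'

```text
clock: 12.8
ee_pos: [0.4722, -0.1315, 0.1401]
tool_rot: [0.745, 0.667, -0.001, -0.003]
force: [-0.4, -0.7, -1.3]
grip_width: 0.448
```

```bash
python3 - <<'E'
from h import *
rigpose()
from station import bot
c=bot.capture("side");cv2.imwrite("pics/s12.png",cv2.resize(c["img"][140:260,245:395,::-1],(750,600),interpolation=cv2.INTER_NEAREST))
E
```

```text
t 12.8 rig mm [-163.8 -131.1  140.1] rotleft [-0.37 -0.17  0.12] F rig [-0.3 -0.7 -1.3] g 0.448
```

View pics/s12.png

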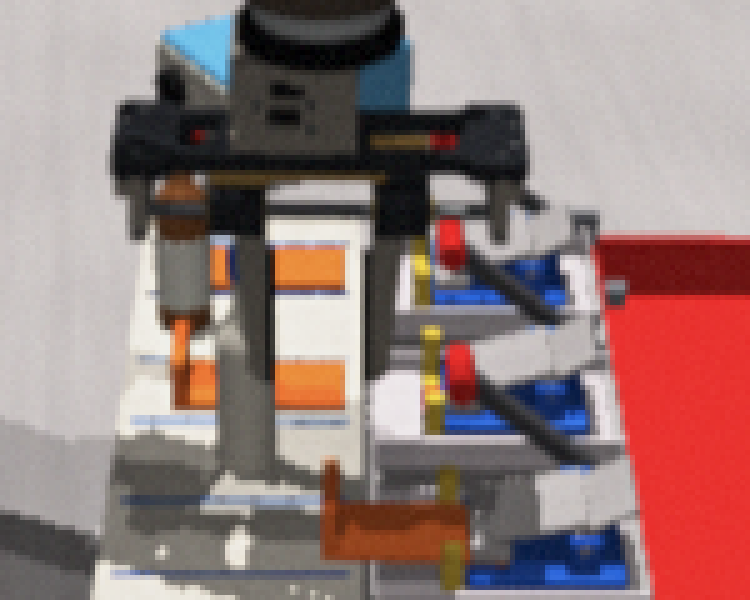

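>>> step_arm --deltas '[{"linear":[-0.2,0.1,3],"rot":[0,0,0],"hand":0.45},{"linear":[0,0,3],"rot":[0,0,0],"hand":0.45},{"linear":[0,0,2],"rot":[0,0,0],"hand":0.45},{"linear":[0,0,1],"rot":[0,0,0],"hand":0.35},{"linear":[0,0,0],"rot":[0,0,0],"hand":0},{"linear":[0,0,0],"rot":[0,0,0],"hand":0},{"linear":[0,0,0],"rot":[0,0,0],"hand":0},{"linear":[0,0,0],"rot":[0,0,0],"hand":0}]'

```text
clock: 13.65
ee_pos: [0.4771, -0.1363, 0.0547]
tool_rot: [0.745, 0.667, 0.001, 0.002]
force: [1.5, -0.2, 4.5]
grip_width: 0.082
```

```bash
python3 - <<'E'
from h import *
rigpose()
from station import bot
c=bot.capture("side");cv2.imwrite("pics/s13.png",cv2.resize(c["img"][140:260,245:395,::-1],(750,600),interpolation=cv2.INTER_NEAREST))
E
```

```text
t 13.65 rig mm [-158.4 -135.3   54.7] rotleft [0.19 0.08 0.09] F rig [ 1.5 -0.   4.5] g 0.082
```

View pics/s13.png

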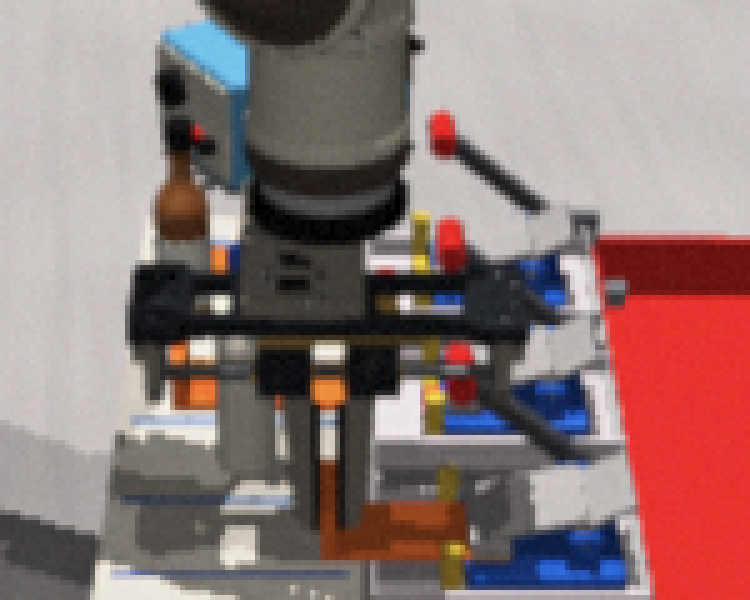

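Lane 3's lip is gripped (7.6 mm). Pulling with a 2 mm ease up.

>>> step_arm --deltas '[{"linear":[0,-0.3,-0.2],"rot":[0,0,0],"hand":0},{"linear":[0,-0.5,0],"rot":[0,0,0],"hand":0},{"linear":[0,-0.5,0],"rot":[0,0,0],"hand":0},{"linear":[0,-0.5,0],"rot":[0,0,0],"hand":0},{"linear":[0,-0.5,0],"rot":[0,0,0],"hand":0},{"linear":[0,-0.5,0],"rot":[0,0,0],"hand":0},{"linear":[0,-0.5,0],"rot":[0,0,0],"hand":0},{"linear":[0,-0.5,0],"rot":[0,0,0],"hand":0}]'

```text
clock: 14.5
ee_pos: [0.4398, -0.1319, 0.0555]
tool_rot: [0.745, 0.667, 0.002, 0.002]
force: [9.9, -1.4, -6.7]
grip_width: 0.082
```

```bash
python3 - <<'E'
from h import *
rigpose()
from station import bot
c=bot.capture("side");cv2.imwrite("pics/s14.png",cv2.resize(c["img"][140:260,245:395,::-1],(750,600),interpolation=cv2.INTER_NEAREST))
E
```

```text
t 14.5 rig mm [-196.  -135.1   55.5] rotleft [0.34 0.05 0.07] F rig [10.  -0.3 -6.7] g 0.082
```

View pics/s14.png

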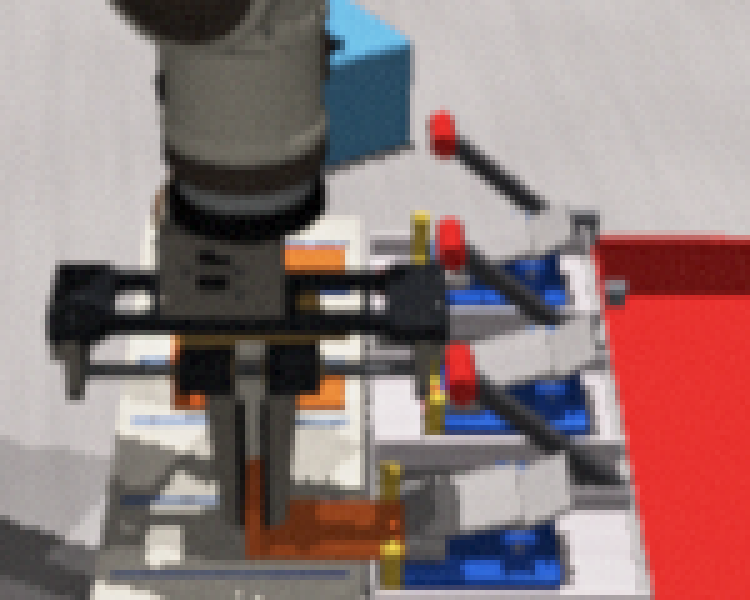

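Lane 3: the posts moved far with the clip at 10 N, so this one is sound. Continuing.

>>> step_arm --deltas '[{"linear":[0,-0.5,0],"rot":[0,0,0],"hand":0},{"linear":[0,-0.5,0],"rot":[0,0,0],"hand":0},{"linear":[0,-0.5,0],"rot":[0,0,0],"hand":0},{"linear":[0,-0.5,0],"rot":[0,0,0],"hand":0},{"linear":[0,-0.5,0],"rot":[0,0,0],"hand":0},{"linear":[0,-0.5,0],"rot":[0,0,0],"hand":0},{"linear":[0,-0.5,0],"rot":[0,0,0],"hand":0},{"linear":[0,-0.5,0],"rot":[0,0,0],"hand":0}]'

```text
clock: 15.35
ee_pos: [0.3974, -0.1268, 0.0549]
tool_rot: [0.745, 0.667, -0.0, -0.0]
force: [-0.6, -0.5, 0.6]
grip_width: 0.086
```

```bash
python3 - <<'E'
from h import *
rigpose()
from station import bot
c=bot.capture("side");cv2.imwrite("pics/s15.png",cv2.resize(c["img"][140:260,245:395,::-1],(750,600),interpolation=cv2.INTER_NEAREST))
E
```

```text
t 15.35 rig mm [-238.7 -134.7   54.9] rotleft [-0.04 -0.01  0.11] F rig [-0.6 -0.6  0.6] g 0.086
```

View pics/s15.png

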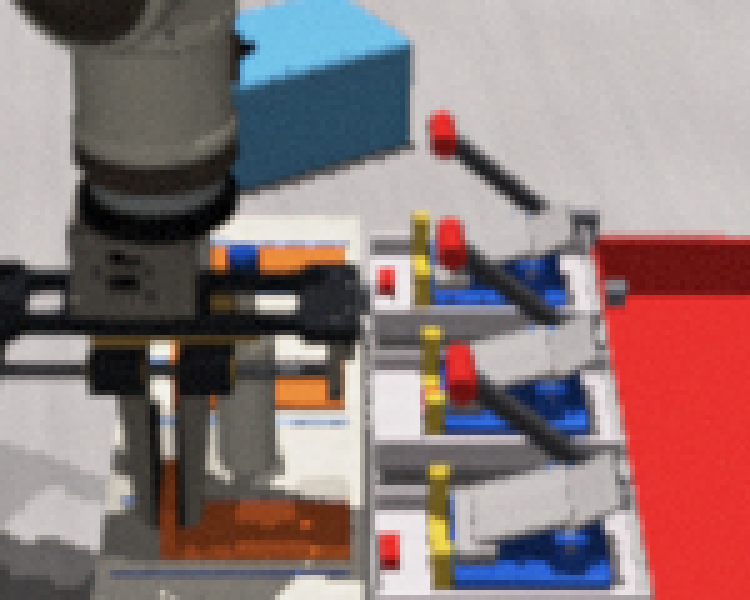

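All three cards are out. Pointers in lanes 1 and 3 (crop (387,280) and (390,550)) stand far towards the ledge, and lane 2's sits right at the posts (433,390), so lane 2 is weak. Release and lift.

>>> step_arm --deltas '[{"linear":[0,-0.2,0],"rot":[0,0,0],"hand":0},{"linear":[0,0,0],"rot":[0,0,0],"hand":0.3},{"linear":[0,0,0],"rot":[0,0,0],"hand":0.3},{"linear":[0,0,0],"rot":[0,0,0],"hand":0.3},{"linear":[0,0,-3],"rot":[0,0,0],"hand":0.3},{"linear":[0,0,-4],"rot":[0,0,0],"hand":0},{"linear":[0,0,-4],"rot":[0,0,0],"hand":0},{"linear":[0,0,-4],"rot":[0,0,0],"hand":0}]'

```text
clock: 16.2
ee_pos: [0.3959, -0.1265, 0.2065]
tool_rot: [0.745, 0.667, -0.0, -0.0]
force: [0.4, -0.5, -0.3]
grip_width: 0.061
```

```bash
python3 - <<'E'
from h import *
rigpose()
plan(w(-.140,.066,.2),6)
E
```

```text
t 16.2 rig mm [-240.2 -134.6  206.5] rotleft [-0.01 -0.    0.11] F rig [ 0.5 -0.4 -0.3] g 0.061
t 16.2 ee [ 0.3959 -0.1265  0.2065] rot left [-0.01 -0.    0.11] F [ 0.4 -0.5 -0.3] g 0.061
[3.34, 1.68, 0.11] [-0.0, -0.0, 0.02]
[3.34, 1.68, 0.11] [-0.0, -0.0, 0.02]
[3.34, 1.67, 0.11] [-0.0, -0.0, 0.02]
[3.34, 1.67, 0.11] [-0.0, -0.0, 0.02]
[3.34, 1.67, 0.11] [-0.0, -0.0, 0.02]
[3.34, 1.67, 0.11] [-0.0, -0.0, 0.02]
```

>>> step_arm --deltas '[{"linear":[3.4,1.7,0],"rot":[0,0,0],"hand":0},{"linear":[3.4,1.7,0],"rot":[0,0,0],"hand":0},{"linear":[3.4,1.7,0],"rot":[0,0,0],"hand":0},{"linear":[3.3,1.7,0],"rot":[0,0,0],"hand":0},{"linear":[3.3,1.6,0],"rot":[0,0,0],"hand":0},{"linear":[3.3,1.6,0],"rot":[0,0,0],"hand":0},{"linear":[0,0,2.5],"rot":[0,0,0],"hand":0},{"linear":[0,0,2.5],"rot":[0,0,0],"hand":0}]'

```text
clock: 17.0
ee_pos: [0.5186, 0.0632, 0.1548]
tool_rot: [0.744, 0.668, 0.001, 0.001]
force: [0.1, 0.6, 0.0]
grip_width: 0.004
```

```bash
python3 - <<'E'
from h import *
rigpose()
from station import bot
for n,(a,b) in dict(side=(245,120),top=(225,110)).items():
    c=bot.capture(n);cv2.imwrite(f"pics/{n}16.png",cv2.resize(c["img"][b:b+120,a:a+150,::-1],(750,600),interpolation=cv2.INTER_NEAREST))
E
```

```text
t 17.0 rig mm [-139.4   67.6  154.8] rotleft [0.09 0.   0.24] F rig [0.  0.6 0. ] g 0.004
```

View pics/side16.png

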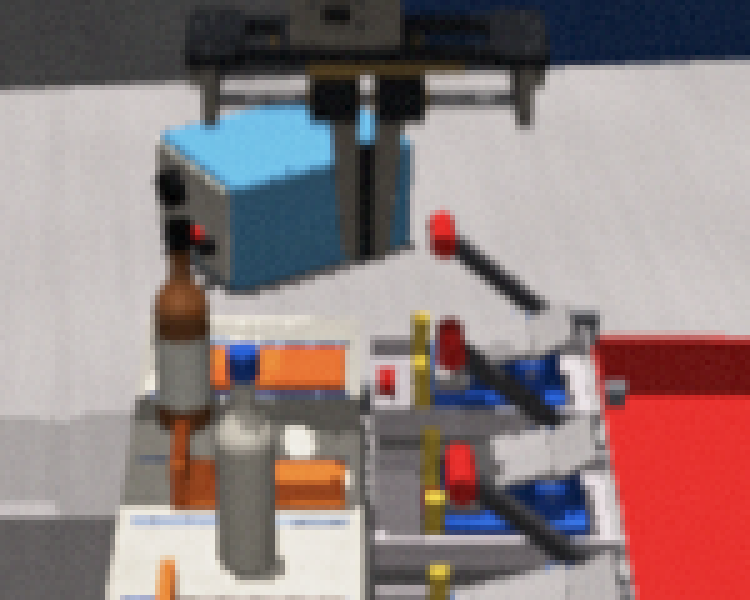

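View pics/top16.png

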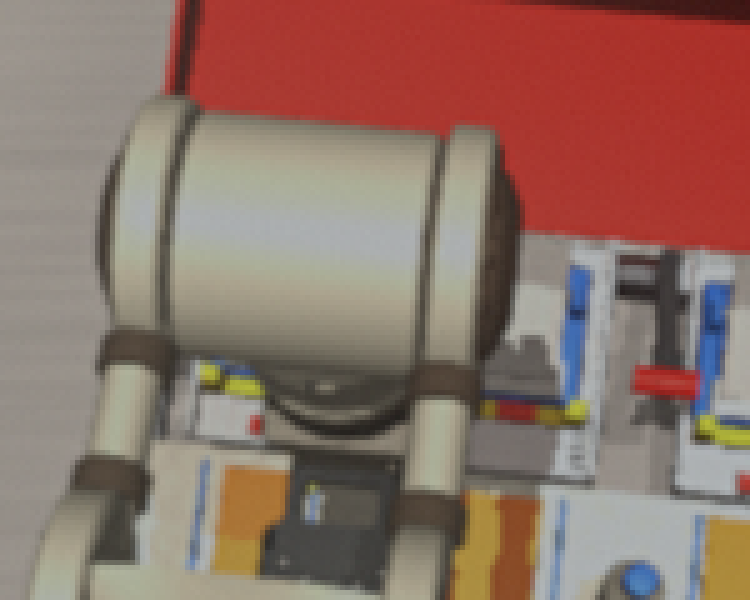

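Nothing is between the closed fingers and roller 2 (side crop: fingers at (370,255), roller 2 at (452,345), amber bottle behind at (183,330)). I descend behind the roller.

>>> step_arm --deltas '[{"linear":[-0.1,0,2.5],"rot":[0,0,0],"hand":0},{"linear":[0,0,2.5],"rot":[0,0,0],"hand":0},{"linear":[0,0,1.3],"rot":[0,0,0],"hand":0},{"linear":[0,0.5,0],"rot":[0,0,0],"hand":0},{"linear":[0,0.5,0],"rot":[0,0,0],"hand":0},{"linear":[0,0.5,0],"rot":[0,0,0],"hand":0},{"linear":[0,0,0],"rot":[0,0,0],"hand":0},{"linear":[0,0,0],"rot":[0,0,0],"hand":0}]'

```text
clock: 17.9
ee_pos: [0.533, 0.0594, 0.0928]
tool_rot: [0.745, 0.667, 0.0, 0.0]
force: [-0.2, 0.3, -0.2]
grip_width: 0.0
```

```bash
python3 - <<'E'
from h import *
rigpose()
from station import bot
for n,(a,b) in dict(side=(245,120)).items():
    c=bot.capture(n);cv2.imwrite(f"pics/{n}17.png",cv2.resize(c["img"][b:b+120,a:a+150,::-1],(750,600),interpolation=cv2.INTER_NEAREST))
E
```

```text
t 17.9 rig mm [-124.7   65.4   92.8] rotleft [0.07 0.   0.11] F rig [-0.2  0.3 -0.2] g 0.0
```

View pics/side17.png

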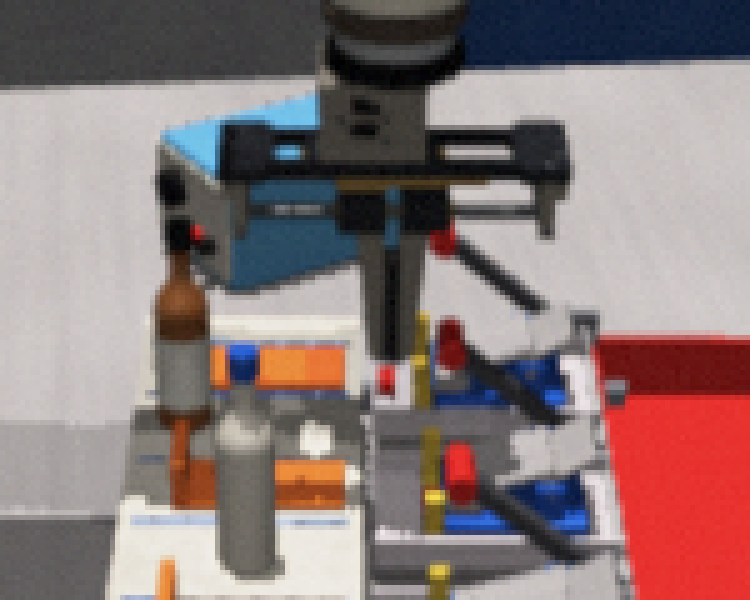

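The fingertips are level with roller 2 and about 15 mm behind it (crop: tip at (390,355), roller at (452,345)). I start the push along the arc.

>>> step_arm --deltas '[{"linear":[0,0.7,0],"rot":[0,0,0],"hand":0},{"linear":[0,0.7,0],"rot":[0,0,0],"hand":0},{"linear":[0,0.4,-0.4],"rot":[0,0,0],"hand":0},{"linear":[0,0.4,-0.4],"rot":[0,0,0],"hand":0},{"linear":[0,0.5,-0.4],"rot":[0,0,0],"hand":0},{"linear":[0,0.5,-0.4],"rot":[0,0,0],"hand":0},{"linear":[0,0.5,-0.4],"rot":[0,0,0],"hand":0},{"linear":[0,0.5,-0.3],"rot":[0,0,0],"hand":0}]'

```text
clock: 18.75
ee_pos: [0.5687, 0.0555, 0.1156]
tool_rot: [0.745, 0.668, -0.005, -0.005]
force: [-24.3, 0.2, 22.0]
grip_width: 0.002
```

```bash
python3 - <<'E'
from h import *
rigpose()
from station import bot
for n,(a,b) in dict(side=(245,120)).items():
    c=bot.capture(n);cv2.imwrite(f"pics/{n}18.png",cv2.resize(c["img"][b:b+120,a:a+150,::-1],(750,600),interpolation=cv2.INTER_NEAREST))
E
```

```text
t 18.75 rig mm [-88.8  65.5 115.6] rotleft [-0.82  0.06  0.16] F rig [-24.2  -2.5  22. ] g 0.002
```

View pics/side18.png

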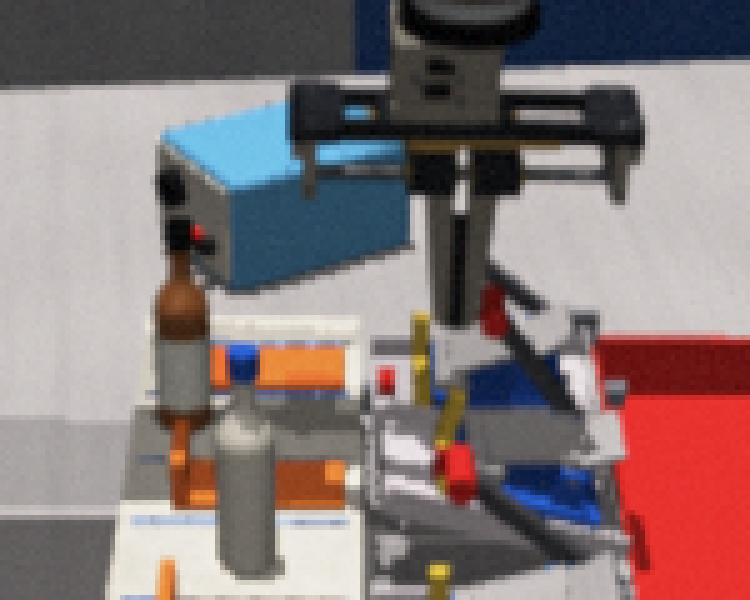

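Forces are higher than the expected 4 to 8 N (-24 N along x and +22 N in z on the tool). I look at what is touching before going on.

```bash
python3 - <<'E'
from h import *
rigpose()
from station import bot
c=bot.capture("side")
print(bot.state()["force"],bot.state()["torque"].round(2))
m=(cv2.inRange(hsv(c),(0,150,50),(8,255,255))>0)|(cv2.inRange(hsv(c),(172,150,50),(180,255,255))>0)
P,u,v=pts(c,m);r=torig(P,O,Y);k=(u>335)&(u<352)&(v>172)&(v<192)&(P[:,2]>.1);print("roller",k.sum(),r[k].mean(0).round(4),r[k].min(0).round(4),r[k].max(0).round(4),P[k][:,2].min(),P[k][:,2].max())
P,u,v=pts(c,np.ones((400,640),bool));r=torig(P,O,Y)
for (a,b) in((336,180),(336,184),(338,189),(342,191),(346,192),(340,186),(333,176),(340,176),(336,200),(330,206)):
    i=(u==a)&(v==b);print(a,b,(r[i]*1000).round(0),(P[i][:,2]*1000).round(0),c["img"][b,a])
cv2.imwrite("pics/s19.png",cv2.resize(c["img"][160:220,310:385,::-1],(750,600),interpolation=cv2.INTER_CUBIC))
E
```

```text
t 18.8 rig mm [-87.1  65.5 116.7] rotleft [-0.64  0.05  0.15] F rig [-20.7  -1.3  20.3] g 0.006
[-19.10337697   0.47848534  19.54029666] [ 0.08  3.25 -0.03]
roller 46 [-0.065   0.0531] [-0.0712  0.0404] [-0.058   0.0791] 0.14297985342788921 0.16768957397453832
336 180 [[-87.  60.]] [162.] [16 17 17]
336 184 [[-87.  55.]] [152.] [35 32 32]
338 189 [[-76. 135.]] [91.] [169 164 162]
342 191 [[-65. 123.]] [91.] [169 162 162]
346 192 [[-51. 143.]] [76.] [54 57 75]
340 186 [[-69. 152.]] [91.] [171 166 164]
333 176 [[-96.  56.]] [177.] [65 60 55]
340 176 [[-77.  58.]] [176.] [67 64 59]
336 200 [[-87.  32.]] [114.] [108  91  30]
330 206 [[-103.   36.]] [91.] [119 112 114]
```

View pics/s19.png

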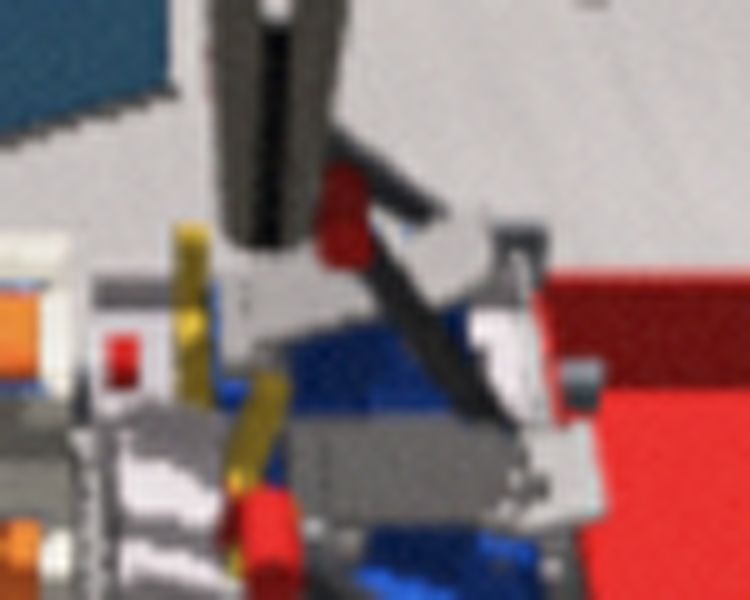

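Only the side of the finger touches roller 2 (zoom: roller at (345,215)). The deck is up about 0.3 rad. The load is friction: the roller rises faster than the tool. I raise the tool a bit more along the arc.

>>> step_arm --deltas '[{"linear":[0,0.3,-0.7],"rot":[0,0,0],"hand":0},{"linear":[0,0.4,-0.7],"rot":[0,0,0],"hand":0},{"linear":[0,0.5,-0.4],"rot":[0,0,0],"hand":0},{"linear":[0,0.5,-0.3],"rot":[0,0,0],"hand":0},{"linear":[0,0.6,-0.3],"rot":[0,0,0],"hand":0},{"linear":[0,0.6,-0.3],"rot":[0,0,0],"hand":0},{"linear":[0,0.6,-0.2],"rot":[0,0,0],"hand":0},{"linear":[0,0.6,-0.2],"rot":[0,0,0],"hand":0}]'

```text
clock: 19.65
ee_pos: [0.6145, 0.0504, 0.1458]
tool_rot: [0.745, 0.667, -0.001, -0.001]
force: [-4.6, 1.0, 0.3]
grip_width: 0.008
```

```bash
cat > look.py <<'E'
from h import *
import sys
rigpose()
from station import bot
c=bot.capture("side");cv2.imwrite(f"pics/{sys.argv[1]}.png",cv2.resize(c["img"][120:240,265:415,::-1],(750,600),interpolation=cv2.INTER_CUBIC))
E
python3 look.py s20
```

```text
t 19.65 rig mm [-42.7  65.6 145.8] rotleft [-0.14  0.    0.11] F rig [-4.6  0.5  0.3] g 0.008
```

View pics/s20.png

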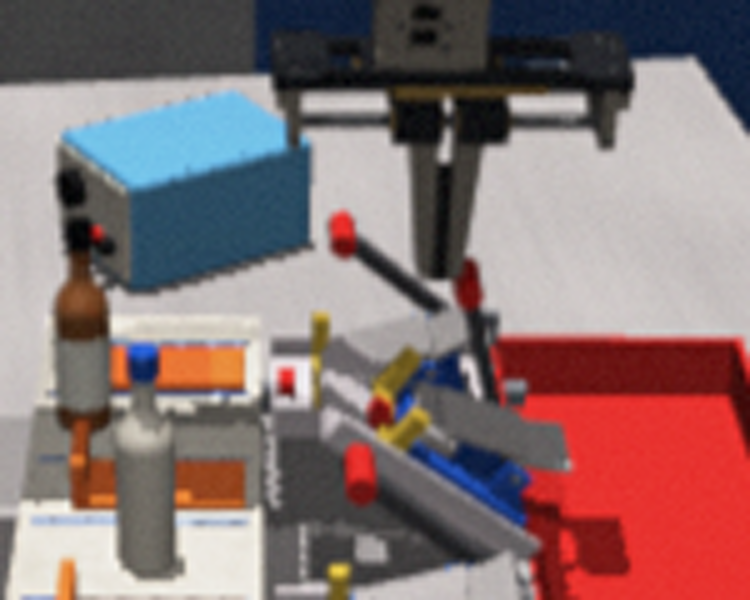

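The load has dropped to 4.6 N and the deck is tilted about 0.65 rad. The tip (crop (440,275)) is near the top of the roller (468,285), so I drop slightly and push on.

>>> step_arm --deltas '[{"linear":[0,0.1,0.4],"rot":[0,0,0],"hand":0},{"linear":[0,0.4,0.3],"rot":[0,0,0],"hand":0},{"linear":[0,0.6,0.1],"rot":[0,0,0],"hand":0},{"linear":[0,0.6,0],"rot":[0,0,0],"hand":0},{"linear":[0,0.6,0],"rot":[0,0,0],"hand":0},{"linear":[0,0.6,0],"rot":[0,0,0],"hand":0},{"linear":[0,0.6,0],"rot":[0,0,0],"hand":0},{"linear":[0,0,0],"rot":[0,0,0],"hand":0}]'

```text
clock: 20.5
ee_pos: [0.6557, 0.0457, 0.145]
tool_rot: [0.745, 0.667, 0.005, 0.006]
force: [-1.0, 0.1, 4.5]
grip_width: 0.004
```

```bash
python3 look.py s21
```

```text
t 20.5 rig mm [ -1.3  65.5 145. ] rotleft [0.85 0.   0.09] F rig [-1.   0.   4.5] g 0.004
```

View pics/s21.png

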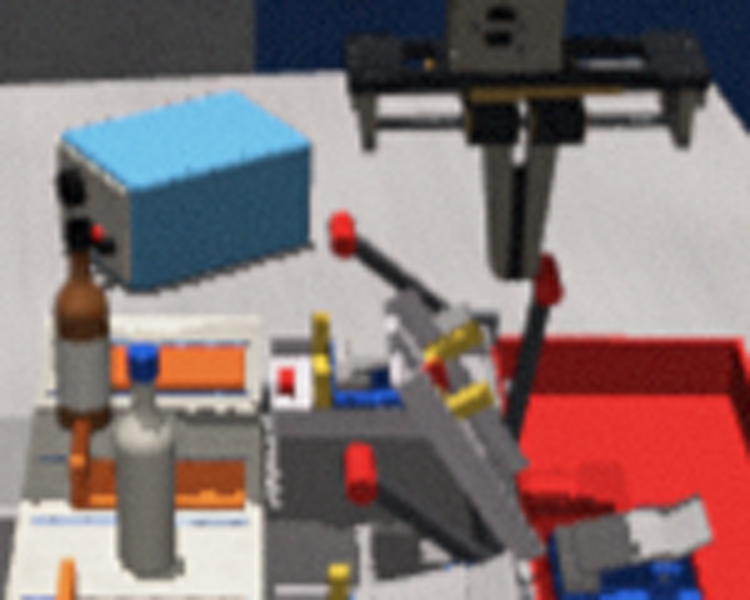

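The weak clip has left lane 2's deck and lies in the bin (crop (630,550)). I lift off so the deck can sink.

>>> step_arm --deltas '[{"linear":[0,-0.2,-1],"rot":[0,0,0],"hand":0},{"linear":[0,0,-3],"rot":[0,0,0],"hand":0},{"linear":[0,0,-3],"rot":[0,0,0],"hand":0},{"linear":[0,0,-3],"rot":[0,0,0],"hand":0},{"linear":[0,0,0],"rot":[0,0,0],"hand":0},{"linear":[0,0,0],"rot":[0,0,0],"hand":0},{"linear":[0,0,0],"rot":[0,0,0],"hand":0},{"linear":[0,0,0],"rot":[0,0,0],"hand":0}]'

```text
clock: 21.35
ee_pos: [0.6467, 0.0468, 0.2358]
tool_rot: [0.745, 0.667, -0.001, -0.001]
force: [0.9, 0.0, 0.3]
grip_width: 0.005
```

>>> step_arm --deltas '[{"linear":[4,0,0],"rot":[0,0,0],"hand":0},{"linear":[4,0,0],"rot":[0,0,0],"hand":0},{"linear":[4,0,0],"rot":[0,0,0],"hand":0},{"linear":[4,0,0],"rot":[0,0,0],"hand":0},{"linear":[4,0,0],"rot":[0,0,0],"hand":0},{"linear":[4,0,0],"rot":[0,0,0],"hand":0},{"linear":[0,0,0],"rot":[0,0,0],"hand":0},{"linear":[0,0,0],"rot":[0,0,0],"hand":0}]'

```text
clock: 22.15
ee_pos: [0.6733, 0.2857, 0.2363]
tool_rot: [0.744, 0.668, -0.001, -0.0]
force: [-0.1, -1.2, 0.4]
grip_width: 0.008
```

```bash
python3 - <<'E'
from h import *
rigpose()
from station import bot
for n,(a,b,w_,h_) in dict(side=(245,120,200,160),top=(225,85,200,180)).items():
    c=bot.capture(n);cv2.imwrite(f"pics/{n}22.png",cv2.resize(c["img"][b:b+h_,a:a+w_,::-1],None,fx=3.3,fy=3.3,interpolation=cv2.INTER_CUBIC))
    H=hsv(c)
    for m,s,ce in comps((cv2.inRange(H,(0,150,80),(6,255,255))>0),10):
        P,u,v=pts(c,m)
        if len(P)and s[4]<150: print(n,"red",s[4],ce.round(0),(torig(P,O,Y).mean(0)*1000).round(0),(P[:,2].mean()*1000).round(0))
E
```

```text
t 22.15 rig mm [-10.4 305.9 236.3] rotleft [-0.11  0.08  0.19] F rig [ 0.  -1.2  0.4] g 0.008
side red 28 [333. 167.] [-89. 187.] 139.0
side red 47 [349. 179.] [-52.  54.] 169.0
side red 11 [322. 196.] [-124.  130.] 70.0
side red 70 [336. 213.] [-91. -71.] 136.0
side red 17 [323. 250.] [-126. -138.] 68.0
top red 69 [307. 164.] [-57.  60.] 167.0
top red 50 [255. 175.] [-93. 195.] 142.0
top red 62 [358. 186.] [-93. -74.] 140.0
top red 25 [329. 185.] [-93.   1.] 106.0
top red 13 [279. 195.] [-126.  136.] 69.0
top red 14 [376. 206.] [-129. -134.] 68.0
```

View pics/side22.png

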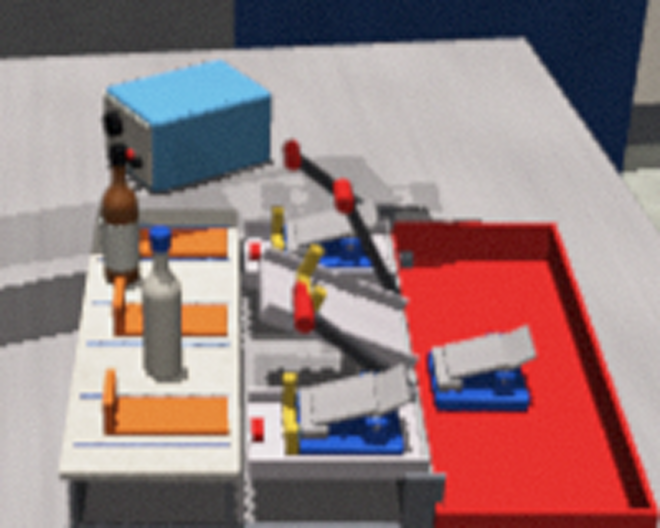

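View pics/top22.png

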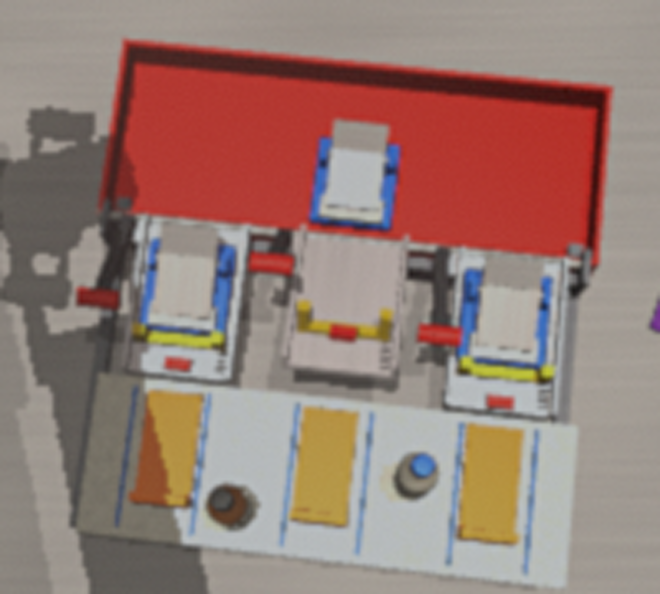

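The clip lies flat in the bin, the cards are on the ledge and the sound clips are on their decks. Lane 2's deck is still sinking (roller at height 169 mm), so I wait.

>>> step_arm --deltas '[{"linear":[0,0,0],"rot":[0,0,0],"hand":0},{"linear":[0,0,0],"rot":[0,0,0],"hand":0},{"linear":[0,0,0],"rot":[0,0,0],"hand":0},{"linear":[0,0,0],"rot":[0,0,0],"hand":0},{"linear":[0,0,0],"rot":[0,0,0],"hand":0},{"linear":[0,0,0],"rot":[0,0,0],"hand":0},{"linear":[0,0,0],"rot":[0,0,0],"hand":0},{"linear":[0,0,0],"rot":[0,0,0],"hand":0}]'

```text
clock: 23.05
ee_pos: [0.6739, 0.2853, 0.238]
tool_rot: [0.745, 0.667, -0.0, -0.0]
force: [0.4, -0.6, -0.1]
grip_width: 0.009
```

>>> step_arm --deltas '[{"linear":[0,0,0],"rot":[0,0,0],"hand":0},{"linear":[0,0,0],"rot":[0,0,0],"hand":0},{"linear":[0,0,0],"rot":[0,0,0],"hand":0},{"linear":[0,0,0],"rot":[0,0,0],"hand":0},{"linear":[0,0,0],"rot":[0,0,0],"hand":0},{"linear":[0,0,0],"rot":[0,0,0],"hand":0},{"linear":[0,0,0],"rot":[0,0,0],"hand":0},{"linear":[0,0,0],"rot":[0,0,0],"hand":0}]'

```text
clock: 23.85
ee_pos: [0.6739, 0.2853, 0.238]
tool_rot: [0.745, 0.667, -0.0, 0.0]
force: [0.5, 0.6, -0.0]
grip_width: 0.001
```

```bash
python3 - <<'E'
from h import *
rigpose()
from station import bot
for n,(a,b,w_,h_) in dict(side=(245,120,200,160),top=(225,85,200,180)).items():
    c=bot.capture(n);cv2.imwrite(f"pics/{n}23.png",cv2.resize(c["img"][b:b+h_,a:a+w_,::-1],None,fx=3.3,fy=3.3,interpolation=cv2.INTER_CUBIC))
    H=hsv(c)
    for m,s,ce in comps((cv2.inRange(H,(0,150,80),(6,255,255))>0),10):
        P,u,v=pts(c,m)
        if len(P)and s[4]<150: print(n,"red",s[4],ce.round(0),(torig(P,O,Y).mean(0)*1000).round(0),(P[:,2].mean()*1000).round(0))
E
```

```text
t 23.85 rig mm [ -9.8 305.6 238. ] rotleft [0.   0.   0.11] F rig [ 0.5  0.7 -0. ] g 0.001
side red 29 [333. 167.] [-89. 188.] 138.0
side red 42 [335. 188.] [-90.  53.] 139.0
side red 11 [322. 196.] [-124.  130.] 70.0
side red 55 [337. 214.] [-91. -80.] 140.0
side red 16 [323. 250.] [-126. -140.] 70.0
top red 50 [255. 175.] [-93. 195.] 141.0
top red 61 [306. 180.] [-93.  61.] 141.0
top red 61 [358. 186.] [-93. -75.] 141.0
top red 16 [328. 192.] [-103.    0.] 69.0
top red 13 [279. 195.] [-127.  136.] 69.0
top red 14 [376. 206.] [-129. -135.] 70.0
```

View pics/side23.png

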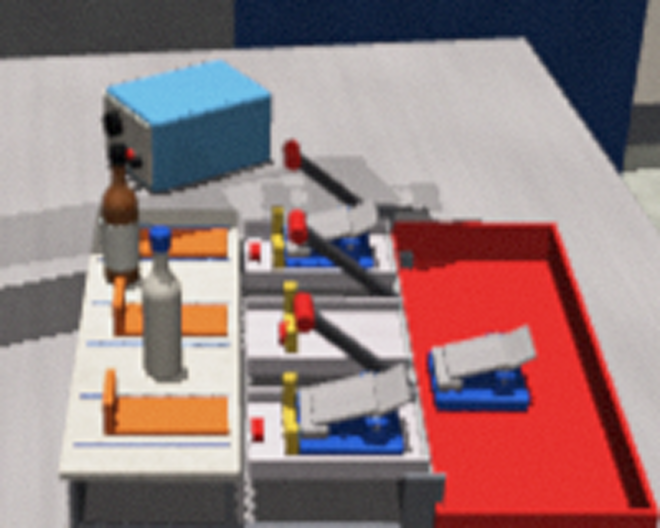

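View pics/top23.png

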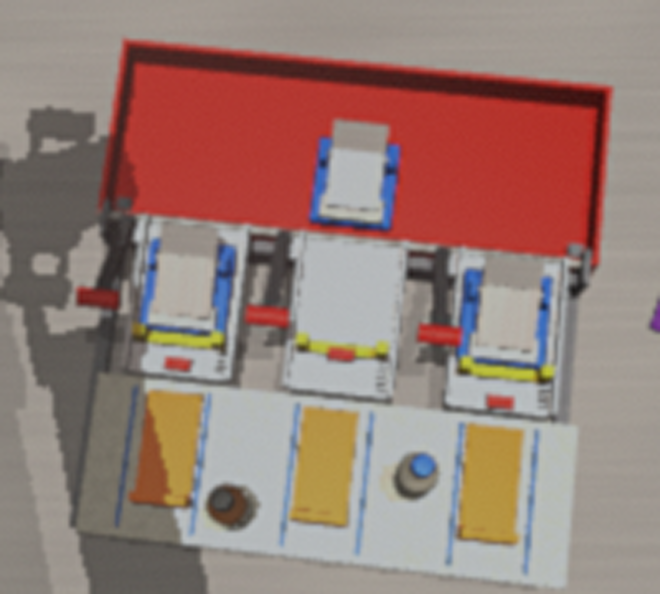

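All three rollers are back at their level position: lane 2's is at rig (-93, 61, 141 mm), matching its neighbours. The clip is in the bin (top crop (355,180)), the cards are on the ledge, and the bottles and power pack are in place. Handing in.

```bash
python3 -c "
from station import bot
print(bot.job_done())"
```

```text
the job is handed in; nothing more can be done
None
```

The job is done and handed in at about 24 s of the 69 s allowed. All three cards are out of their clips, and the weak clip from lane 2 is in the reject bin.

**Grip test:** I pulled the cards in order from lane 1 to lane 3 at about 50 mm/s.

| Lane | Pointer travel | Pull force seen | Verdict |
|---|---|---|---|
| 1 | about 29 mm | about 10 N | sound |
| 2 | about 5 mm | about 4 N | weak |
| 3 | about 31 mm | about 10 N | sound |

**Reject:** With all three pulled, I pushed lane 2's roller over until its clip slid into the bin, then lifted clear. The deck sank back, and roller 2 now sits at the same height as the other two.

**Last checks:** In both pictures the cards lie on the ledge, the sound clips are on decks 1 and 3, and the bottles and power pack look undisturbed. The arm touched nothing. I did not check the beaker in the final pictures, which were cropped to the rig, but the arm never went near it.

**What disagreed:**
- **Fingertips:** They sat about 40 mm further back along the tool than stated. My first grasp closed on air above lane 1's lip without touching anything, and I corrected all later heights from the camera.
- **Lever push:** The force on the tool briefly rose to about 33 N, because the fingertip rubbed on the roller. I changed the path and it fell to about 5 N.
- **Card contact:** In lanes 2 and 3 the fingertips pressed on the card with up to 5 N.

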